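# Clip a bordered tile onto the inspection stage

### The arm

A 6-joint arm with a two-finger parallel gripper is mounted at the origin on the work surface. World frame = base frame: x ahead of the robot, y to its left, z up, the work surface at z = 0. Lengths are in mm, angles in rad, forces in N, time in s.
With the tool pointing down it reaches from about 350 to 875 mm from the base axis. Payload 4.2 kg.
Tool frame: the origin (TCP) lies midway between the tips of the shut fingers; the grasp point (between the pads) lies 19 mm behind it; y points along the fingers, x is the direction in which the jaws open and shut, and the axes are right-handed (so a half turn about y gives the same grasp; the last joint's range is limited). The gripper opens to 85 mm and grips with 20 to 120 N. Pads are 22 mm wide; open, the fingers measure 114 mm over their backs; the gripper's body (76 mm by 85 mm) begins 54 mm behind the grasp point. The pads swing forward as they close: fully open they stand 13 mm farther back than shut.
Start: joints at [1.521, 0.385, 0.008, 0, -1.194, -0.259], TCP at [189.915, 595.426, 231.312] pointing down, gripper open.
Joint ranges: [-3.14, 3.14], [-1.21, 2.06], [-1.07, 1.41], [-3.16, 2.05], [-2.99, -0.16], [-3.1, 3.1]. Speed limits (rad/s): [2.79, 2.79, 3.14, 3.14, 3.14, 3.14].

### API

Orientations are given as a unit quaternion [x, y, z, w].
In Python, from bench import read_state, get_image, job_done gives the robot as it stands.
- The arm moves only by the tool play_rows, never from a script. Its argument "series" is a list of rows, each a list of 7 numbers: the shift along the tool's x, y, z in m, then the turn, a rotation vector about the tool's x, y, z in rad, then the finger opening in m, from 0 to 0.0854. In form: [[x, y, z, wx, wy, wz, claw], ...]. A call has 1 to 10 rows; each row shifts and turns the pose as measured when the row begins, along the tool's axes as they then stand; what a row does not reach is not made up. A row lasts 1/10 s, in which the tool goes at most 50 mm and 8.59 degrees, less where a joint would pass 70% of its speed; a pose out of reach is approached as far as the arm can. A call with a gripper value outside its range is refused whole. The fingers move at their own pace and stop on an object; the grip force is fixed at half the most. Time passes only in rows, so rows that do not move let the fingers close. It gives the time, the measured TCP pose, the force and the opening at its end, in the units of the state.
- read_state(): the state, without advancing time (a new reading comes with each control period).
- get_image(name): name is "side" or "top"; returns a dict with "color" (480x640x3 uint8, red, green, blue), "intrinsics" (3x3 intrinsics, pixels), "origin" and "orientation" of the camera in the world. Camera axes: x right, y down, z forward; pixel columns grow to the right and rows downward; lengths in mm; the calibration is good to about 2 mm. A picture is of the moment at which its call begins. There is no depth.
- job_done(): hands the job in, once; it reports no verdict.
The state is a dict: "clock": time; "joints": joint angles; "joint_vel": joint speeds; "joint_efforts": joint torques, N m; "position": TCP position; "ee_rot": TCP orientation; "contact_force": force on the tool from outside, world axes, zero at the start; "wrist_torque": the same for the moment, N m; "gripper_width": finger opening in mm.
Only numpy, scipy, OpenCV 4.12 (cv2) and the standard library are available. Lean on these libraries where they do the work, as an engineer would, in place of code of your own. Each camera call takes 0.05 s, during which the arm holds its last target. There are 200 camera calls.

### The job

Draw the tall tile with the raised border up out of the wooden rack, stand it leaning back on the sloping rest with its bordered face outward and let go, then take it again by its long side edges and slide it, bordered face up, straight in under the two sprung clips of the low metal stage until it is fully home against the stop, lying flat and square, with both clips snapped down inside its border. Let go of it there; leave the two short plain tiles in the rack and do not disturb the other things on the table.

Things in the scene. Friction and masses are not known exactly. Their poses are not given: they have to be found in the camera images.
- tile: The tile to load: white ceramic, 64 mm wide (y), 110 long (z), 9 thick (x), about 100 g; both ends alike. Origin: centre of one short end, mid-thickness; z runs to the other end, -x out of the bordered face, +x out of the flat back. At the start it stands upright, z up, in one of the rack's slots, face to the rack's -x side: the tall tile, its top 120 mm above the table.
- tile_mid (a point): Centre of the tile (55 mm along its length, mid-thickness); axes as the tile's. On the face a raised border, 12 mm wide at the short ends and 7 mm at the long sides, surrounds a field sunk 3.5 mm (5.5 mm thick there), 50 by 86 mm.
- plain_a: One of two short plain tiles, white ceramic, 64 mm wide, 75 mm tall, 9 mm thick, standing in another rack slot; its top is 85 mm above the table. Leave it there. Origin: centre of its lower end, axes as the tile's.
- plain_b: The other short plain tile, the same as plain_a.
- rack: Fixed slotted wooden block 130 mm (x) by 84 mm (y), 50 mm high, to the left or right on the table. Origin: centre of its underside, x roughly away from the robot. Three slots run along y, open at top and ends, 12 mm wide, centred at x = -36, 0 and +36 mm, floor 10 mm above the table.
- rest: Fixed wooden rest in the middle: a panel 40 mm wide, 72 mm long from ledge to top, leaning back 45 degrees (it rises towards the rest's +x) and facing -x, roughly the robot; at its foot a ledge square to it, 40 mm wide, reaching 14 mm out. Foot plate 120 by 60 mm (x from -30 to +90), 8 mm high. Origin: on the table below the inner corner of ledge and panel.
- rest_seat (a point): Middle of the inner corner of the rest's ledge and panel, 40 mm above the table; axes as the rest's (x level, z up). A tile leaning here has its back on the panel, its lower end on the ledge and its origin 4.5 mm from here along the panel's normal; its sides overhang by 12 mm each, its top 38 mm is free.
- stage: Fixed low metal stage on the side opposite the rack. Origin: on the table below the middle of its plate, which is 90 mm (x, -45 to +45) by 48 mm (y), top 50 mm above the table. The tile enters over the -x edge, moving to +x, up to the stop at x = +45 mm: the front of a 48 mm wide block, top 66 mm above the table. Foot 150 (x -60 to +90) by 90 mm, 12 mm high.
- stage_home (a point): Where the tile's centre lies when fully home: at the stage's x = -10 mm, 54.5 mm above the table; axes as the stage's. The tile's rear 20 mm then overhangs the plate, its sides 8 mm each.
- clip_left (a joint): Sprung steel clip, 10 mm wide, at the stage's y = +15 mm, pivot on the block (x +74 mm, 70 mm high). Its nose at x = +25 mm rests 2.5 mm above the plate; from there it turns up to a mouth 15 mm above the plate at x = -1 mm. Value: lift, rad: 0 at rest, about 0.13 with the tile's end border under the nose, about 0.06 once snapped down on the field. Presses with about 2 N.
- clip_right (a joint): The same for the clip at y = -15 mm.
- mug: Bystander: terracotta mug, 80 mm across, 90 mm high, at the far left.
- jar: Bystander: small closed jar, 50 mm across, 60 mm high, beyond and left of the rest.
- spatula: Bystander: spatula 180 mm long lying beyond and right of the rest.
- brush: Bystander: brush 170 mm long lying on the robot's side of the rest.
- dish: Bystander: white ceramic bowl, 90 mm across, 35 mm high, on the robot's side of the rest.
Things that resemble listed ones, but are neither listed nor needed, are in the scene too. Leave any orange look-alike of the rack alone.

How it is judged:
By the outcome, as a careful person would: the job done as asked, in the order asked, and still so for the second after the job is handed in, with the robot touching nothing.
It also fails if it takes over 66 s, if anything falls off the work surface, if the arm or the gripper's body presses on something with over 40 N, if the wrist force passes 120 N, or if a joint passes its speed limit or range.

## Working session

There is one attempt and no reset: what is moved stays moved. The work goes in short steps, Python scripts to look and compute and a tool call to move; the robot and the scene stay as the last step left them, time stands still between calls to the robot, and variables do not carry over. Pictures are saved under pics/ and viewed, about 8 in all and at most 12, crops included, and the job is handed in when it is done.

Besides the shell and the picture viewer there is one more tool, called after "Request:" by a JSON object that holds its "fn" and its "kwargs", one argument or row to a line. play_rows: Moves the arm, as the interface text tells. Its arguments: {"type":"object","properties":{"series":{"type":"array","items":{"type":"array","items":{"type":"number"}}}},"required":["series"]}

```bash
ls; mkdir -p pics; python3 - <<'E'
from bench import *
import cv2,numpy as np
print(read_state())
for n in("top","side"):
    d=get_image(n); cv2.imwrite(f"pics/{n}0.png",d["color"][:,:,::-1]); print(n,d["intrinsics"],d["origin"],d["orientation"])
E
```

```text
pics
{'clock': 0.0, 'joints': array([ 1.52058246e+00,  3.85582934e-01,  6.63839213e-03, -4.75255717e-04,
       -1.19395463e+00, -2.58602285e-01]), 'joint_vel': array([-4.73528076e-04, -2.52943006e-04,  8.43165227e-04, -4.18421765e-06,
        3.87876454e-04,  1.08125552e-03]), 'joint_efforts': array([-6.94384089e-04, -3.92285764e+01,  1.88399398e+01,  4.18616563e+00,
       -4.58226685e-03,  3.46586376e-06]), 'position': array([189.76754361, 594.90496196, 230.21407106]), 'ee_rot': array([ 0.41769295, -0.57050604,  0.57146442, -0.41651395]), 'contact_force': array([ 0.23940296,  0.06016818, -0.43398364]), 'wrist_torque': array([ 0.02062297,  0.04617397, -0.02682084]), 'gripper_width': 85.26767418622818}
top [[517.62655163   0.         312.46234373]
 [  0.         517.62655163 223.10431761]
 [  0.           0.           1.        ]] [ 421.0148262    52.88842354 1133.09097623] [ 0.71460713 -0.69833489  0.0253936  -0.0319405 ]
side [[438.98341192   0.         316.36578518]
 [  0.         438.98341192 235.09991298]
 [  0.           0.           1.        ]] [300.559418   708.7350681  565.54112712] [-0.13041629  0.8797832  -0.45139389  0.07222648]
```

View pics/top0.png

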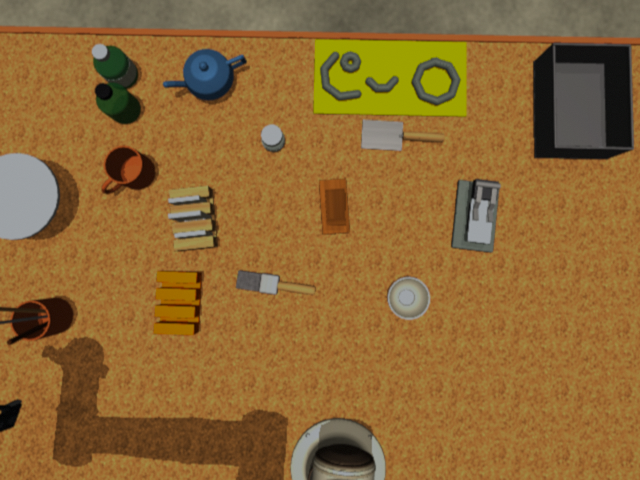

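View pics/side0.png

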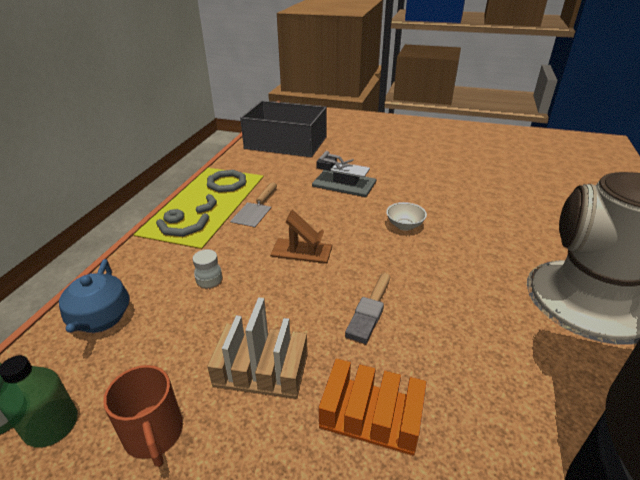

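The top view shows the wooden rack at about (190,218), its orange look-alike at (178,303), the rest at (334,206) and the stage at (476,215). In the side view the tall tile is the middle one, at (258,335). I'll make enlarged crops to confirm and to pick corners.

```bash
cat > h.py <<'E'
from bench import *
import cv2,numpy as np
from scipy.spatial.transform import Rotation as R
np.set_printoptions(precision=2,suppress=True)
def cam(n): 
    d=get_image(n); return d
def ray(d,u,v):
    K=d["intrinsics"]; r=np.linalg.inv(K)@[u,v,1]; return np.array(d["origin"]),R.from_quat(d["orientation"]).as_matrix()@r
def atz(d,u,v,z):
    o,r=ray(d,u,v); return o+r*(z-o[2])/r[2]
def proj(d,P):
    p=R.from_quat(d["orientation"]).as_matrix().T@(np.atleast_2d(P)-d["origin"]).T; q=d["intrinsics"]@p; return (q[:2]/q[2]).T
def crop(img,x0,y0,w,h,s):
    c=cv2.resize(img[y0:y0+h,x0:x0+w],None,fx=s,fy=s,interpolation=cv2.INTER_CUBIC)
    for k in range(0,w,10): cv2.putText(c,str(x0+k),(k*s,8),0,.3,(0,255,0)); cv2.line(c,(k*s,9),(k*s,14),(0,255,0))
    for k in range(10,h,10): cv2.putText(c,str(y0+k),(0,k*s+3),0,.3,(0,255,0)); cv2.line(c,(20,k*s),(26,k*s),(0,255,0))
    return c
E
python3 - <<'E'
from h import *
t=cv2.imread("pics/top0.png"); s=cv2.imread("pics/side0.png")
a=np.hstack([crop(t,155,175,80,85,5),crop(t,440,170,80,85,5)])
cv2.imwrite("pics/c1.png",a)
b=np.hstack([crop(s,205,290,110,110,4),crop(t,305,165,80,110,4)[:, :320]])
cv2.imwrite("pics/c2.png",b)
E
```

```text
(no output)
```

View pics/c1.png

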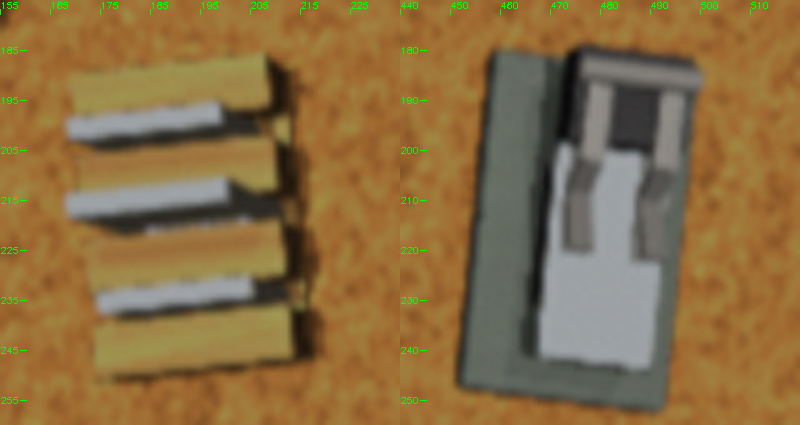

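View pics/c2.png

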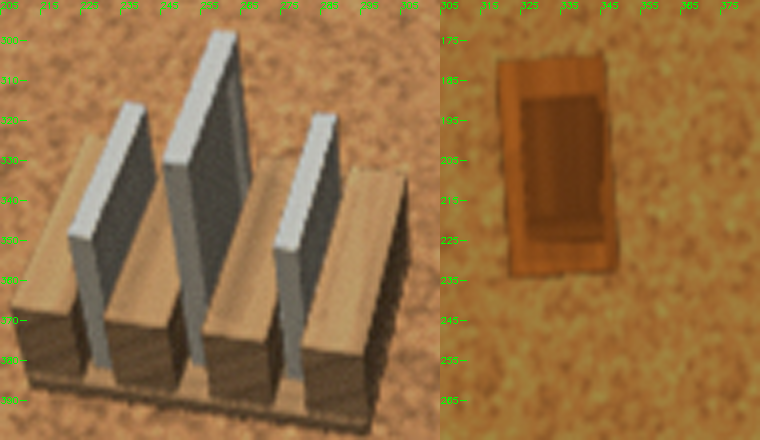

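The right crop shows the bare wooden rack. The tall tile is the middle one: its top runs from (168,216) to (200,213) in the top view, and it rises above both plain tiles in the side view, where its border is visible on its far, robot-facing side. The orange block is the look-alike and the plain tiles are the shorter ones. Next I'll fit the poses from corners.

```bash
cat > fit.py <<'E'
from h import *
from scipy.optimize import least_squares
def fit(obs,p0=(430,0,0)):
    # obs: list of (camdict, uv(n,2), local pts(n,3))
    def P(p,L):
        c,s=np.cos(p[2]),np.sin(p[2]); L=np.array(L,float); return np.c_[p[0]+c*L[:,0]-s*L[:,1],p[1]+s*L[:,0]+c*L[:,1],L[:,2]]
    f=lambda p: np.concatenate([(proj(d,P(p,L))-uv).ravel() for d,uv,L in obs])
    r=least_squares(f,p0,x_scale=[1,1,.01]); return r.x,f(r.x).reshape(-1,2)
E
python3 - <<'E'
from fit import *
T=get_image("top");S=get_image("side")
A=lambda p,x0,y0,o,s:np.array([[x0+(x-o)/s-.4,y0+y/s-.4] for x,y in p])
rk=A([(70,75),(268,54),(95,379),(293,358)],155,175,0,5); rkL=[(65,42,50),(65,-42,50),(-65,42,50),(-65,-42,50)]
tl=A([(65,197),(229,178),(66,219),(230,200)],155,175,0,5); tlL=[(4.5,32,120),(4.5,-32,120),(-4.5,32,120),(-4.5,-32,120)]
tls=A([(212,31),(238,32),(163,160),(190,163)],205,290,0,4); tlsL=[(4.5,-32,120),(-4.5,-32,120),(4.5,32,120),(-4.5,32,120)]
rks=A([(10,305),(75,315),(302,348),(365,354),(406,179)],205,290,0,4); rksL=[(65,42,50),(42,42,50),(-42,42,50),(-65,42,50),(-65,-42,50)]
st=A([(492,50),(458,385),(662,411),(538,358),(652,370)],440,170,400,5); stL=[(90,45,12),(-60,45,12),(-60,-45,12),(-45,24,50),(-45,-24,50)]
rs=A([(497,61),(604,52),(618,270),(511,278)],305,165,440,4); rsL=[(90,30,8),(90,-30,8),(-30,-30,8),(-30,30,8)]
for n,o in dict(rack=[(T,rk,rkL)],rackS=[(S,rks,rksL)],tile=[(T,tl,tlL)],tileS=[(S,tls,tlsL)],both=[(T,tl,tlL),(S,tls,tlsL)],stage=[(T,st,stL)],rest=[(T,rs,rsL)]).items():
    p,r=fit(o); print(n,p[:2],"yaw %.3f"%p[2],"res",np.abs(r).max(0),r.std())
s=cv2.imread("pics/side0.png")
cv2.imwrite("pics/c3.png",np.hstack([crop(s,262,200,80,70,5),crop(s,305,145,75,70,5)]))
E
```

```text
rack [514.43 320.12] yaw 0.126 res [0.2  0.25] 0.1617603848299378
rackS [513.5  323.28] yaw 0.129 res [1.23 1.31] 0.700409665177466
tile [514.91 316.53] yaw 0.138 res [0.38 0.1 ] 0.20924369021688263
tileS [515.11 318.47] yaw 0.146 res [0.26 0.41] 0.22579394464183444
both [515.18 317.61] yaw 0.142 res [0.94 0.81] 0.36140690901292916
stage [ 521.79 -287.16] yaw -0.097 res [0.85 0.68] 0.4892719353012268
rest [521.48  15.66] yaw 0.087 res [0.48 0.28] 0.27729636571245764
```

View pics/c3.png

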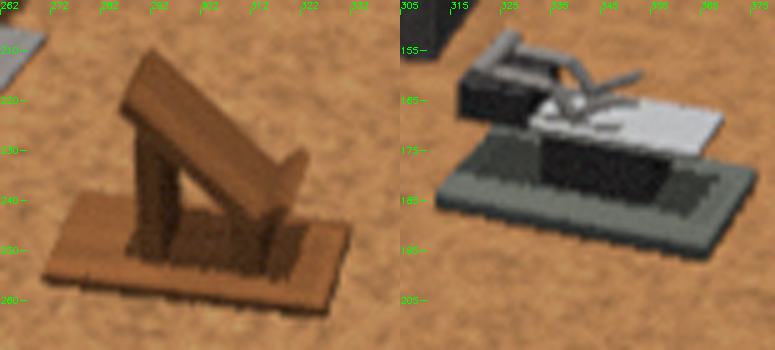

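The left crop shows the rest in the side view, its foot plate corners at about (270,255), (327,262), (332,245) and (278,238). The right crop shows the stage, its mouth towards +u with the block at about (325,163).

```bash
cat > plan.py <<'E'
from h import *
def rot(a,psi,flip=1):
    c,s=np.cos(psi),np.sin(psi); y=np.array([np.sin(a)*c,np.sin(a)*s,-np.cos(a)]); x=flip*np.array([-s,c,0]); return np.c_[x,y,np.cross(x,y)]
def plan(g,a,psi,off,claw,flip=1,step=40.,st=None,R1=None):
    """g: wanted grasp point (world mm), off: grasp point distance behind TCP"""
    st=st or read_state(); p0=np.array(st["position"]); R0=R.from_quat(st["ee_rot"])
    R1=R.from_matrix(rot(a,psi,flip)) if R1 is None else R1
    p1=np.array(g,float)+off*R1.as_matrix()[:,1]
    w=(R0.inv()*R1).as_rotvec(); n=int(max(1,np.ceil(np.linalg.norm(p1-p0)/step),np.ceil(np.linalg.norm(w)/.13)))
    dp=(p1-p0)/n
    print("from",p0,"to",p1,"n",n,"w",w,"joints",np.array(st["joints"]))
    rows=[]
    for i in range(n):
        Ri=R0*R.from_rotvec(w*i/n); l=Ri.inv().apply(dp)/1000
        rows.append([round(float(v),4) for v in l]+[round(float(v),3) for v in w/n]+[claw])
    print(rows)
E
python3 - <<'E'
from fit import *
from plan import *
T=get_image("top");S=get_image("side")
A=lambda p,x0,y0,o,s:np.array([[x0+(x-o)/s-.4,y0+y/s-.4] for x,y in p])
st=A([(492,50),(458,385),(662,411),(538,358),(652,370)],440,170,400,5); stL=[(90,45,12),(-60,45,12),(-60,-45,12),(-45,24,50),(-45,-24,50)]
rs=A([(497,61),(604,52),(618,270),(511,278)],305,165,440,4); rsL=[(90,30,8),(90,-30,8),(-30,-30,8),(-30,30,8)]
sts=A([(435,195),(705,247),(757,172),(700,155),(722,113)],305,145,400,5); stsL=[(90,45,12),(-60,45,12),(-60,-45,12),(-45,24,50),(-45,-24,50)]
rss=A([(42,277),(327,312),(352,228),(83,190)],262,200,0,5);rssL=[(90,30,8),(-30,30,8),(-30,-30,8),(90,-30,8)]
for n,o in dict(stS=[(S,sts,stsL)],st=[(T,st,stL),(S,sts,stsL)],rsS=[(S,rss,rssL)],rs=[(T,rs,rsL),(S,rss,rssL)]).items():
    p,r=fit(o); print(n,p[:2],"yaw %.3f"%p[2],"res",np.abs(r).max(0),r.std())
s=read_state(); print(R.from_quat(s["ee_rot"]).as_matrix())
ps=.137; a=np.pi/4; g=np.array([515,317.5,100]); y=rot(a,ps)[:,1]
for f in(1,-1): plan(g-110*y,a,ps,27,.0854,f)
E
```

```text
stS [ 521.39 -280.97] yaw -0.093 res [0.85 0.87] 0.5594589431072287
st [ 521.95 -286.25] yaw -0.096 res [0.93 1.77] 0.6863284824486313
rsS [519.43  22.13] yaw 0.082 res [0.51 0.47] 0.3302304158175991
rs [520.93  17.56] yaw 0.085 res [1.19 1.86] 0.7150593910821743
[[-0.3  -0.    0.95]
 [-0.95 -0.   -0.3 ]
 [ 0.   -1.    0.  ]]
from [189.88 595.26 230.97] to [456.86 309.48 158.69] n 22 w [-0.24  2.51  1.04] joints [ 1.52  0.38  0.01 -0.   -1.19 -0.26]
[[0.0087, 0.0033, 0.0155, -0.011, 0.114, 0.047, 0.0854], [0.007, 0.0027, 0.0164, -0.011, 0.114, 0.047, 0.0854], [0.0052, 0.0023, 0.0172, -0.011, 0.114, 0.047, 0.0854], [0.0033, 0.0019, 0.0177, -0.011, 0.114, 0.047, 0.0854], [0.0013, 0.0016, 0.018, -0.011, 0.114, 0.047, 0.0854], [-0.0006, 0.0014, 0.018, -0.011, 0.114, 0.047, 0.0854], [-0.0026, 0.0013, 0.0178, -0.011, 0.114, 0.047, 0.0854], [-0.0046, 0.0012, 0.0174, -0.011, 0.114, 0.047, 0.0854], [-0.0065, 0.0013, 0.0168, -0.011, 0.114, 0.047, 0.0854], [-0.0083, 0.0015, 0.016, -0.011, 0.114, 0.047, 0.0854], [-0.01, 0.0018, 0.015, -0.011, 0.114, 0.047, 0.0854], [-0.0115, 0.0021, 0.0138, -0.0
[... 576 characters left out ...]
14, 0.047, 0.0854]]
from [189.88 595.26 230.97] to [456.86 309.48 158.69] n 10 w [ 0.77 -0.42  0.18] joints [ 1.52  0.38  0.01 -0.   -1.19 -0.26]
[[0.0191, 0.0072, 0.0341, 0.077, -0.042, 0.018, 0.0854], [0.0207, 0.0095, 0.0326, 0.077, -0.042, 0.018, 0.0854], [0.0222, 0.0116, 0.0309, 0.077, -0.042, 0.018, 0.0854], [0.0237, 0.0135, 0.029, 0.077, -0.042, 0.018, 0.0854], [0.0251, 0.0152, 0.0268, 0.077, -0.042, 0.018, 0.0854], [0.0265, 0.0167, 0.0245, 0.077, -0.042, 0.018, 0.0854], [0.0278, 0.018, 0.022, 0.077, -0.042, 0.018, 0.0854], [0.029, 0.0191, 0.0194, 0.077, -0.042, 0.018, 0.0854], [0.0301, 0.02, 0.0166, 0.077, -0.042, 0.018, 0.0854], [0.0311, 0.0207, 0.0138, 0.077, -0.042, 0.018, 0.0854]]
```

Request:
{"fn": "play_rows", "kwargs": {
  "series": [
    [0.0191,0.0072,0.0341,0.077,-0.042,0.018,0.0854],
    [0.0207,0.0095,0.0326,0.077,-0.042,0.018,0.0854],
    [0.0222,0.0116,0.0309,0.077,-0.042,0.018,0.0854],
    [0.0237,0.0135,0.029,0.077,-0.042,0.018,0.0854],
    [0.0251,0.0152,0.0268,0.077,-0.042,0.018,0.0854],
    [0.0265,0.0167,0.0245,0.077,-0.042,0.018,0.0854],
    [0.0278,0.018,0.022,0.077,-0.042,0.018,0.0854],
    [0.029,0.0191,0.0194,0.077,-0.042,0.018,0.0854],
    [0.0301,0.02,0.0166,0.077,-0.042,0.018,0.0854],
    [0.0311,0.0207,0.0138,0.077,-0.042,0.018,0.0854]
  ]
}}

```text
clock: 1.3
position: [429.5, 367.4, 183.1]
ee_rot: [-0.296, 0.303, -0.612, 0.667]
contact_force: [0.8, 0.8, 1.5]
gripper_width: 85.2
```

```bash
python3 - <<'E'
from plan import *
ps=.137; a=np.pi/4; g=np.array([515,317.5,100]); y=rot(a,ps)[:,1]
plan(g-70*y,a,ps,27,.0854,-1)
T=get_image("top");S=get_image("side");p=read_state()["position"];print(proj(T,p),proj(S,p))
a=crop(cv2.cvtColor(T["color"],4),140,165,100,100,4);b=crop(cv2.cvtColor(S["color"],4),190,200,100,100,4)
cv2.imwrite("pics/g1.png",np.hstack([a,b]))
E
```

```text
from [429.51 367.43 183.13] to [484.88 313.35 130.41] n 3 w [ 0.09 -0.08  0.02] joints [ 0.92  0.16 -0.95  1.7  -0.48 -0.88]
[[0.0199, 0.0239, 0.0025, 0.029, -0.027, 0.006, 0.0854], [0.0201, 0.0238, 0.0012, 0.029, -0.027, 0.006, 0.0854], [0.0203, 0.0238, -0.0, 0.029, -0.027, 0.006, 0.0854]]
[[147.23 255.79]] [[299.76 317.5 ]]
```

```bash
cat > kin.py <<'E'
from plan import *
from scipy.optimize import least_squares
lo=np.array([-3.14,-1.21,-1.07,-3.16,-2.99,-3.1]);hi=np.array([3.14,2.06,1.41,2.05,-.16,3.1])
Ry=lambda t:R.from_rotvec([0,t,0]);Rz=lambda t:R.from_rotvec([0,0,t]);Rx=lambda t:R.from_rotvec([t,0,0])
def fk(q,P,s4=1,s6=1):
    h,a1,L2,a3,d4,d6,t6=P
    B=Rz(q[0]); U=B*Ry(q[1]); F=B*Ry(q[1]-q[2])
    p=B.apply([a1,0,h])+U.apply([0,0,L2])+F.apply([d4,0,a3])
    W=F*Rx(s4*q[3])*Ry(-q[4])
    return p+W.apply([d6,0,0]), W*Rx(s6*q[5]+t6)   # tool forward = local x
E
cat > log.py <<'E'
import json,os
from h import *
def log():
    s=read_state(); L=json.load(open("log.json")) if os.path.exists("log.json") else [[[1.52058,.385583,.00663839,-.000475,-1.193955,-.258602],[189.7675,594.905,230.214],[.41769,-.57051,.57146,-.416514]]]
    L.append([list(map(float,s[k])) for k in("joints","position","ee_rot")]); json.dump(L,open("log.json","w")); return L
E
python3 - <<'E'
from kin import *; from log import log
L=log()
for s4 in(1,-1):
  for s6 in(1,-1):
    def f(P):
        o=[]
        for q,p,e in L:
            x,W=fk(q,P,s4,s6); o+=list((x-p)/10); M=W.as_matrix();E=R.from_quat(e).as_matrix()
            o+=list(10*(M[:,0]-E[:,1]))+list(10*(M[:,1]-E[:,0]))
        return np.r_[o,(P[:6]-[350,50,400,50,400,250])*1e-4]
    b=min((least_squares(f,[350,50,400,50,400,250,t]) for t in(0,1.57,3.14,-1.57)),key=lambda r:r.cost); print(s4,s6,b.cost,b.x)
E
```

```text
1 1 266.02600927753946 [ -91.29  652.36   -7.76   51.07  -70.17 -255.29    4.43]
1 -1 349.71455140174385 [-104.6   648.63    2.98   54.08  -71.7  -255.29   -1.55]
-1 1 164.12413992738436 [244.41 268.57 325.77  22.41 220.48 255.3    5.84]
-1 -1 127.64828650860541 [243.88 268.42 326.19  22.53 220.42 255.3    4.71]
```

```bash
python3 - <<'E'
from kin import *; import json,itertools
L=json.load(open("log.json"))
for q,p,e in L: print(np.array(q).round(4),np.array(p),R.from_quat(e).as_matrix().round(4).tolist(), np.arctan2(p[1],p[0]))
for s2,s3,s4,s5,s6,o3,o4,o5 in itertools.product((1,-1),(1,-1,0),(1,-1),(1,-1),(1,-1),(0,1.5708,-1.5708),(0,3.14159),(0,1.5708,-1.5708,3.14159)):
    def f(t):
        o=[]
        for q,p,e in L:
            M=(Rz(q[0])*Ry(s2*q[1]+s3*q[2]+o3)*Rx(s4*q[3]+o4)*Ry(s5*q[4]+o5)*Rx(s6*q[5]+t[0])).as_matrix();E=R.from_quat(e).as_matrix()
            o+=list(M[:,0]-E[:,1])+list(M[:,1]-E[:,0])
        return o
    b=min((least_squares(f,[t]) for t in(0,2,4)),key=lambda r:r.cost)
    if b.cost<.02: print(s2,s3,s4,s5,s6,o3,o4,o5,b.cost,b.x)
E
```

```text
[ 1.52  0.39  0.01 -0.   -1.19 -0.26] [189.77 594.9  230.21] [[-0.3041, -0.0006, 0.9526], [-0.9526, -0.0021, -0.3041], [0.0021, -1.0, 0.0001]] 1.2620117344933752
[ 0.91  0.16 -0.95  1.69 -0.48 -0.87] [431.02 364.8  182.55] [[0.0613, 0.6373, 0.7682], [-0.9974, 0.0693, 0.022], [-0.0392, -0.7675, 0.6398]] 0.702378187694272
1 -1 -1 1 -1 0 3.14159 0 1.5219822561078482e-10 [1.57]
1 -1 -1 -1 -1 0 0 0 1.4377414191008095e-10 [-1.57]
```

```bash
cat > kin.py <<'E'
from plan import *
from scipy.optimize import least_squares
import json
lo=np.array([-3.14,-1.21,-1.07,-3.16,-2.99,-3.1]);hi=np.array([3.14,2.06,1.41,2.05,-.16,3.1])
Ry=lambda t:R.from_rotvec([0,t,0]);Rz=lambda t:R.from_rotvec([0,0,t]);Rx=lambda t:R.from_rotvec([t,0,0])
def fk(q,P):
    h,a1,L2,a3,d4,d6,b=P
    B=Rz(q[0]); F=B*Ry(q[1]-q[2])
    p=B.apply([a1,b,h])+(B*Ry(q[1])).apply([0,0,L2])+F.apply([d4,0,a3])
    W=F*Rx(-q[3])*Ry(-q[4])*Rx(-q[5]-np.pi/2)
    M=W.as_matrix(); x,y=M[:,1],M[:,0]
    return p+d6*y, np.c_[x,y,np.cross(x,y)], p
def fitP():
    L=json.load(open("log.json"))
    f=lambda P:np.r_[np.concatenate([fk(q,P)[0]-p for q,p,e in L]),(P-[300,0,400,0,400,300,0])*1e-3]
    r=least_squares(f,[300,0,400,0,400,300,-100]); return r.x,np.abs(r.fun[:3*len(L)]).max()
def ik(g,a,psi,off,P,flip=-1,q0=None,n=60):
    M=rot(a,psi,flip); p=np.array(g)+off*M[:,1]; out=[]
    rng=np.random.default_rng(0)
    for k in range(n):
        s=q0 if (k==0 and q0 is not None) else rng.uniform(lo,hi)
        f=lambda q:np.r_[(fk(q,P)[0]-p)/100,((fk(q,P)[1]-M)).ravel()]
        r=least_squares(f,np.clip(s,lo+1e-3,hi-1e-3),bounds=(lo,hi))
        if r.cost<1e-5 and not any(np.abs(r.x-o).max()<.05 for o in out): out.append(r.x)
    return out
E
python3 - <<'E'
from kin import *
print(fitP())
E
```

```text
(array([ -12.83,  519.58,  124.68,   48.63,   20.48,  -89.91, -159.62]), np.float64(0.003122228687658435))
```

Request:
{"fn": "play_rows", "kwargs": {
  "series": [
    [0.02,0.0,0.0,0,-0.03,0,0.0854],
    [0.02,0.0,0.0,-0.05,-0.03,0,0.0854],
    [0.01,0.0,-0.01,-0.05,-0.03,0,0.0854]
  ]
}}

```text
clock: 1.7
position: [428.6, 313.4, 176.1]
ee_rot: [-0.358, 0.305, -0.584, 0.662]
contact_force: [0.8, 0.2, 0.1]
gripper_width: 85.5
```

```bash
python3 - <<'E'
from kin import *; from log import log
log(); P,e=fitP(); print(P,e)
q=read_state()["joints"];print(np.array(q))
E
```

```text
[-588.86  339.9   595.03  185.63  -31.01  -83.49 -158.28] 9.89977807198187
[ 0.87  0.1  -0.98  1.5  -0.4  -0.56]
```

```bash
python3 - <<'E'
s=open("kin.py").read()
s=s.replace("B.apply([a1,b,h])","B.apply([a1,0,h])").replace("    M=W.as_matrix()","    p=p+(F*Rx(-q[3])).apply([0,b,0]); M=W.as_matrix()")
s=s.replace("[300,0,400,0,400,300,0])*1e-3","[185,0,410,0,430,320,-150])*1e-2").replace("[300,0,400,0,400,300,-100]","[185,0,410,0,430,320,-150]")
open("kin.py","w").write(s)
from kin import *
P,e=fitP(); print(P,e)
E
```

```text
[ 170.89    2.71  556.9    -2.54  423.13  297.72 -159.8 ] 0.2034812617475268
```

```bash
python3 - <<'E'
from kin import *
P,e=fitP(); d=np.pi/180; q0=np.array(read_state()["joints"])
def show(n,g,adeg,psi,flip=-1):
    for q in ik(g,adeg*d,psi,27,P,flip,q0,25): print(n,adeg,flip,q,"margin %.2f"%min((q-lo).min(),(hi-q).min()))
for a in(45,25): show("rack",[515,317.5,100],a,.137); show("lift",[515,317.5,230],a,.137)
for a in(0,-20): show("rest",[585,22,107],a,.085)
for a in(45,25): show("regrasp",[559,20,82],a,.085)
show("stage",[490,-283,55],0,-.096); show("stage",[490,-283,55],-20,-.096)
E
```

```text
rack 25 -1 [ 0.57  0.38 -0.83  1.8  -0.18 -0.63] margin 0.02
lift 25 -1 [ 0.91  0.22 -0.57  0.61 -0.54  0.31] margin 0.38
rest 0 -1 [ 0.31  0.47 -0.28  0.   -0.82  1.34] margin 0.66
rest -20 -1 [ 0.28  0.62 -0.02 -0.07 -1.28  1.41] margin 1.05
regrasp 45 -1 [-0.13  0.36 -0.49 -1.9  -0.16 -2.66] margin 0.00
stage 0 -1 [-0.24  0.52 -0.37  0.   -0.68  1.71] margin 0.52
stage -20 -1 [-0.22  0.65 -0.17  0.05 -1.1   1.66] margin 0.90
```

```bash
python3 - <<'E'
from kin import *
P,e=fitP(); d=np.pi/180; q0=np.array([.5,.4,-.3,0,-.8,1.])
def show(n,g,adeg,psi,flip=-1):
    for q in ik(g,adeg*d,psi,27,P,flip,q0,12): print(n,adeg,flip,q,"margin %.2f"%min((q-lo).min(),(hi-q).min()))
for a in(0,10,15): show("rack",[515,317.5,100],a,.137)
for a in(0,10,15): show("lift",[515,317.5,230],a,.137)
for a in(-45,-35,-30): show("rest",[585,22,107],a,.085);
for a in(15,20,25,30,35): show("regrasp",[559,20,82],a,.085); show("re-up",[559,20,180],a,.085)
E
```

```text
rack 0 -1 [ 0.82  0.51 -0.23  0.   -0.83  0.89] margin 0.67
rack 10 -1 [ 0.87  0.45 -0.43  0.22 -0.57  0.67] margin 0.41
rack 15 -1 [ 0.88  0.43 -0.56  0.43 -0.43  0.45] margin 0.27
lift 0 -1 [ 0.82  0.37 -0.09  0.   -1.11  0.89] margin 0.95
lift 10 -1 [ 0.87  0.3  -0.25  0.15 -0.89  0.75] margin 0.73
lift 15 -1 [ 0.89  0.27 -0.35  0.26 -0.77  0.64] margin 0.61
rest -45 -1 [ 0.25  0.83  0.27 -0.12 -1.78  1.42] margin 1.14
rest -35 -1 [ 0.26  0.75  0.16 -0.1  -1.59  1.42] margin 1.23
rest -30 -1 [ 0.27  0.71  0.1  -0.09 -1.49  1.42] margin 1.17
regrasp 15 -1 [ 0.35  0.39 -0.63  0.23 -0.31  1.09] margin 0.15
re-up 15 -1 [ 0.36  0.24 -0.49  0.13 -0.59  1.2 ] margin 0.43
re-up 20 -1 [ 0.37  0.22 -0.58  0.22 -0.44  1.1 ] margin 0.28
re-up 25 -1 [ 0.35  0.19 -0.71  0.44 -0.27  0.9 ] margin 0.11
```

```bash
python3 - <<'E'
from kin import *
P,e=fitP(); d=np.pi/180; q0=np.array([.35,.4,-.5,.2,-.5,1.1])
for s in(55,70,85):
  for a in(5,10,15,20):
    g=[521+(-3.2+.707*s),17+.085*.707*s,43.2+.707*s]
    for q in ik(g,a*d,.085,27,P,-1,q0,4): print(s,a,q,"margin %.2f"%min((q-lo).min(),(hi-q).min()))
E
```

```text
55 5 [ 0.34  0.43 -0.45  0.04 -0.61  1.29] margin 0.45
55 10 [ 0.35  0.41 -0.53  0.1  -0.47  1.22] margin 0.31
55 15 [ 0.35  0.39 -0.64  0.23 -0.3   1.09] margin 0.14
70 5 [ 0.33  0.43 -0.41  0.04 -0.64  1.29] margin 0.48
70 10 [ 0.34  0.41 -0.49  0.09 -0.51  1.24] margin 0.35
70 15 [ 0.35  0.38 -0.59  0.2  -0.35  1.13] margin 0.19
85 5 [ 0.33  0.43 -0.37  0.03 -0.68  1.3 ] margin 0.52
85 10 [ 0.34  0.4  -0.45  0.08 -0.55  1.25] margin 0.39
85 15 [ 0.35  0.38 -0.55  0.17 -0.4   1.16] margin 0.24
85 20 [ 0.33  0.36 -0.7   0.44 -0.2   0.91] margin 0.04
```

```bash
python3 - <<'E'
from plan import *
d=np.pi/180; ps=.137; g=np.array([515,317.5,100]); y=rot(10*d,ps,-1)[:,1]
plan(g-70*y,10*d,ps,27,.0854,-1)
E
```

```text
from [428.62 313.37 176.1 ] to [507.6  316.48 142.35] n 4 w [-0.42  0.    0.02] joints [ 0.87  0.1  -0.98  1.5  -0.4  -0.56]
[[0.0017, 0.018, 0.0116, -0.104, 0.0, 0.004, 0.0854], [0.0018, 0.0167, 0.0134, -0.104, 0.0, 0.004, 0.0854], [0.0018, 0.0152, 0.0151, -0.104, 0.0, 0.004, 0.0854], [0.0019, 0.0135, 0.0166, -0.104, 0.0, 0.004, 0.0854]]
```

Request:
{"fn": "play_rows", "kwargs": {
  "series": [
    [0.0017,0.018,0.0116,-0.104,0,0.004,0.0854],
    [0.0018,0.0167,0.0134,-0.104,0,0.004,0.0854],
    [0.0018,0.0152,0.0151,-0.104,0,0.004,0.0854],
    [0.0019,0.0135,0.0166,-0.104,0,0.004,0.0854],
    [0,0,0,0,0,0,0.0854],
    [0,0,0,0,0,0,0.0854]
  ]
}}

```text
clock: 2.3
position: [487.5, 314.0, 171.1]
ee_rot: [-0.425, 0.366, -0.555, 0.615]
contact_force: [-0.1, -0.6, -0.2]
gripper_width: 85.3
```

```bash
python3 - <<'E'
from plan import *; from log import log; log()
d=np.pi/180; ps=.137; g=np.array([515,317.5,100]); y=rot(10*d,ps,-1)[:,1]
plan(g,10*d,ps,27,.0854,-1,20)
T=get_image("top");S=get_image("side");p=read_state()["position"];M=R.from_quat(read_state()["ee_rot"]).as_matrix()
for o in(13,):
  for s in(-42.5,0,42.5):
    w=p-o*M[:,1]+s*M[:,0]; print(s,proj(T,w),proj(S,w))
a=crop(cv2.cvtColor(T["color"],4),145,165,90,100,4);b=crop(cv2.cvtColor(S["color"],4),200,250,110,150,4)
a=cv2.copyMakeBorder(a,0,200,0,0,0); cv2.imwrite("pics/g1.png",np.hstack([a,b]))
E
```

```text
from [487.48 313.98 171.1 ] to [519.64 318.14  73.41] n 6 w [-0.21 -0.01  0.03] joints [ 0.96  0.23 -0.64  0.6  -0.54  0.24]
[[-0.0004, 0.0171, -0.001, -0.034, -0.002, 0.004, 0.0854], [-0.0003, 0.0171, -0.0004, -0.034, -0.002, 0.004, 0.0854], [-0.0003, 0.0172, 0.0002, -0.034, -0.002, 0.004, 0.0854], [-0.0002, 0.0171, 0.0007, -0.034, -0.002, 0.004, 0.0854], [-0.0001, 0.0171, 0.0013, -0.034, -0.002, 0.004, 0.0854], [-0.0, 0.017, 0.0019, -0.034, -0.002, 0.004, 0.0854]]
-42.5 [[153.81 230.66]] [[266.58 304.16]]
0 [[176.59 228.44]] [[275.32 280.9 ]]
42.5 [[199.41 226.22]] [[283.1 260.2]]
```

View pics/g1.png

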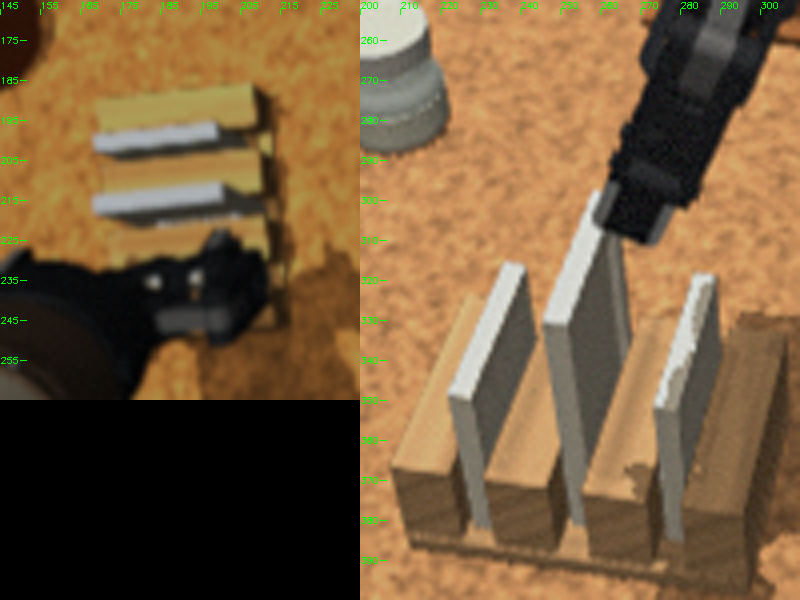

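```bash
sed -i 's/step=40.,/step=25.,gain=1.5,/; s/\/.13)/\/.09)/; s/apply(dp)\/1000/apply(dp)*gain\/1000/; s/for v in w\/n\]/for v in w*gain\/n]/' plan.py; python3 - <<'E'
from plan import *
d=np.pi/180; ps=.137; g=np.array([515,317.5,100]); y=rot(10*d,ps,-1)[:,1]
plan(g-60*y,10*d,ps,27,.0854,-1)
E
```

```text
from [487.4  313.13 171.11] to [509.32 316.72 132.5 ] n 3 w [-0.21 -0.01  0.03] joints [ 0.96  0.23 -0.64  0.6  -0.54  0.24]
[[-0.0009, 0.022, 0.0031, -0.103, -0.006, 0.014, 0.0854], [-0.0007, 0.0218, 0.0046, -0.103, -0.006, 0.014, 0.0854], [-0.0005, 0.0214, 0.0061, -0.103, -0.006, 0.014, 0.0854]]
```

Request:
{"fn": "play_rows", "kwargs": {
  "series": [
    [-0.0009,0.022,0.0031,-0.103,-0.006,0.014,0.0854],
    [-0.0007,0.0218,0.0046,-0.103,-0.006,0.014,0.0854],
    [-0.0005,0.0214,0.0061,-0.103,-0.006,0.014,0.0854],
    [0,0,0,0,0,0,0.0854]
  ]
}}

```text
clock: 2.8
position: [512.1, 314.4, 111.4]
ee_rot: [-0.515, 0.447, -0.475, 0.556]
contact_force: [-0.5, -0.9, -0.3]
gripper_width: 85.5
```

```bash
python3 - <<'E'
from plan import *; from log import log; log()
d=np.pi/180; ps=.137; g=np.array([515,317.5,100])
plan(g,10*d,ps,27,.0854,-1)
E
```

```text
from [512.05 314.41 111.4 ] to [519.64 318.14  73.41] n 2 w [ 0.1   0.01 -0.01] joints [ 0.84  0.42 -0.28  0.05 -0.81  0.85]
[[-0.0017, 0.0289, 0.004, 0.079, 0.01, -0.007, 0.0854], [-0.0018, 0.029, 0.0025, 0.079, 0.01, -0.007, 0.0854]]
```

Request:
{"fn": "play_rows", "kwargs": {
  "series": [
    [-0.002,0.012,0.004,0.05,0.005,-0.005,0.0854],
    [-0.001,0.012,0.003,0.04,0,0,0.0854],
    [0,0,0,0,0,0,0.0854]
  ]
}}

```text
clock: 3.1
position: [520.0, 317.1, 87.2]
ee_rot: [-0.489, 0.424, -0.499, 0.576]
contact_force: [-0.2, -0.7, -0.6]
gripper_width: 85.0
```

```bash
sed -i 's/gain=1.5/gain=1./' plan.py; python3 - <<'E'
from plan import *; from log import log; log()
d=np.pi/180; ps=.137; g=np.array([515,317.5,100])
plan(g,10*d,ps,27,.0854,-1)
E
```

```text
from [519.96 317.15  87.18] to [519.64 318.14  73.41] n 1 w [ 0.01  0.01 -0.  ] joints [ 0.86  0.43 -0.4   0.18 -0.62  0.71]
[[-0.001, 0.0136, -0.0024, 0.012, 0.007, -0.001, 0.0854]]
```

Request:
{"fn": "play_rows", "kwargs": {
  "series": [
    [-0.001,0.013,-0.002,0.012,0.007,0,0.0854],
    [0,0,0,0,0,0,0.05],
    [0,0,0,0,0,0,0.05],
    [0,0,0,0,0,0,0.05],
    [0,0,0,0,0,0,0.05],
    [0,0,0,0,0,0,0.05]
  ]
}}

```text
clock: 3.7
position: [519.1, 318.5, 79.3]
ee_rot: [-0.483, 0.421, -0.503, 0.58]
contact_force: [-0.7, -0.3, -1.4]
gripper_width: 63.2
```

```bash
python3 - <<'E'
from plan import *; from log import log; log()
d=np.pi/180; ps=.137; s=read_state(); M=R.from_quat(s["ee_rot"]).as_matrix()
print(s["position"]-27*M[:,1],M,s["contact_force"],s["gripper_width"])
T=get_image("top");S=get_image("side");b=crop(cv2.cvtColor(S["color"],4),190,230,130,140,4)
cv2.imwrite("pics/g2.png",b)
E
```

```text
[514.31 317.7  105.84] [[ 0.14  0.18  0.97]
 [-0.99  0.03  0.14]
 [-0.   -0.98  0.18]] [-0.67 -0.26 -1.36] 63.204366659831855
```

View pics/g2.png

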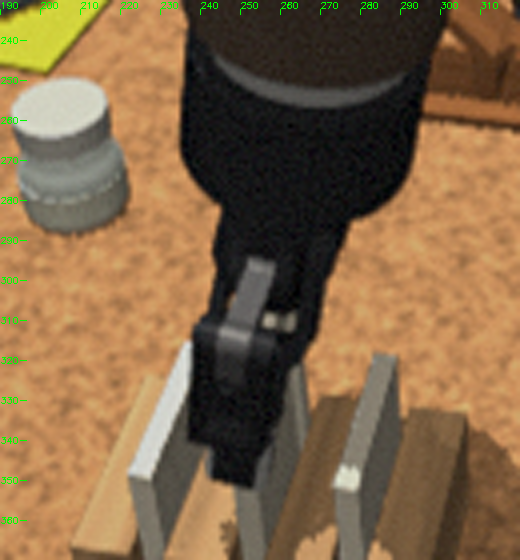

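Both fingers straddle the tall tile, which sits at (250-265, 320-360) in the side view. The opening is 63.2 mm, and the neighbours are clear at (232,340) and (282,340).

```bash
cat > held.py <<'E'
from plan import *
def save(name,o,lean):
    s=read_state(); M=R.from_quat(s["ee_rot"]).as_matrix(); y=M[:,1]
    a=np.arctan2(np.hypot(y[0],y[1])*np.sign(y[0]),-y[2]); t=M.T@(np.array(o)-s["position"]); t[0]=0
    json.dump([a+lean,t.tolist()],open(name,"w")); print("a0",a+lean,"tile origin in tool",t)
def to(name,o,lean,psi,claw,**k):
    a0,t=json.load(open(name)); M=rot(a0-lean,psi,-1)
    plan(np.array(o)-M@t,0,0,0,claw,R1=R.from_matrix(M),**k)
def where(name):
    a0,t=json.load(open(name)); s=read_state(); M=R.from_quat(s["ee_rot"]).as_matrix(); y=M[:,1]
    a=np.arctan2(np.hypot(y[0],y[1])*np.sign(y[0]),-y[2])
    print("tile origin",s["position"]+M@t,"lean deg",np.degrees(a0-a),"psi",np.arctan2(M[0,0],-M[1,0]),"roll",M[2,0],"F",s["contact_force"],s["gripper_width"],"t",s["clock"])
import json
E
python3 - <<'E'
from held import *
save("g1.json",[515,317.5,10],0); where("g1.json")
E
```

```text
a0 0.17890308804287935 tile origin in tool [  0.    67.26 -16.42]
tile origin [514.92 318.04  10.  ] lean deg 0.0 psi 0.1402131996508055 roll -0.002892847668029608 F [ 1.31 -0.51 -0.64] 63.058525535848524 t 3.8
```

Request:
{"fn": "play_rows", "kwargs": {
  "series": [
    [0,-0.0108,0.002,0,0,0,0.05],
    [0,-0.0216,0.004,0,0,0,0.05],
    [0,-0.0216,0.004,0,0,0,0.05],
    [0,-0.0216,0.004,0,0,0,0.05],
    [0,-0.0216,0.004,0,0,0,0.05],
    [0,-0.0216,0.004,0,0,0,0.05],
    [0,-0.0108,0.002,0,0,0,0.05],
    [0,0,0,0,0,0,0.05]
  ]
}}

```text
clock: 4.6
position: [519.6, 317.7, 219.8]
ee_rot: [-0.483, 0.422, -0.502, 0.58]
contact_force: [-1.0, -0.4, -1.1]
gripper_width: 63.0
```

```bash
python3 - <<'E'
from held import *
where("g1.json")
# rest frame: pre-place point: normal-offset above seat
psi=.085; seat=np.array([521,17,40]); ex=np.array([np.cos(psi),np.sin(psi),0]); n=(-ex+[0,0,1])/2**.5
print("n",n)
to("g1.json",seat+4.5*n+[0,0,90],np.pi/4,psi,.05)
E
```

```text
tile origin [515.38 317.3  150.66] lean deg 0.04605721521954831 psi 0.14014238835886525 roll -0.0034406133569138686 F [-1.01 -0.42 -1.09] 63.0288243431353 t 4.6
n [-0.7  -0.06  0.71]
from [519.61 317.66 219.77] to [569.47  21.13 179.09] n 13 w [-0.78  0.06  0.01] joints [ 0.87  0.29 -0.23  0.15 -0.92  0.76]
[[0.0231, 0.0031, 0.0001, -0.06, 0.004, 0.001, 0.05], [0.0231, 0.0031, 0.0003, -0.06, 0.004, 0.001, 0.05], [0.0231, 0.003, 0.0006, -0.06, 0.004, 0.001, 0.05], [0.0231, 0.003, 0.0009, -0.06, 0.004, 0.001, 0.05], [0.0231, 0.0029, 0.0012, -0.06, 0.004, 0.001, 0.05], [0.0231, 0.0028, 0.0015, -0.06, 0.004, 0.001, 0.05], [0.0231, 0.0027, 0.0017, -0.06, 0.004, 0.001, 0.05], [0.0231, 0.0026, 0.002, -0.06, 0.004, 0.001, 0.05], [0.0231, 0.0024, 0.0022, -0.06, 0.004, 0.001, 0.05], [0.0231, 0.0023, 0.0025, -0.06, 0.004, 0.001, 0.05], [0.0231, 0.0021, 0.0027, -0.06, 0.004, 0.001, 0.05], [0.0231, 0.0019, 0.0029, -0.06, 0.004, 0.001, 0.05], [0.0231, 0.0017, 0.0031, -0.06, 0.004, 0.001, 0.05]]
```

Request:
{"fn": "play_rows", "kwargs": {
  "series": [
    [0.015,0.003,0,-0.03,0.004,0.001,0.05],
    [0.0231,0.0031,0.0003,-0.06,0.004,0.001,0.05],
    [0.0231,0.003,0.0006,-0.06,0.004,0.001,0.05],
    [0.0231,0.003,0.0009,-0.06,0.004,0.001,0.05],
    [0.0231,0.0029,0.0012,-0.06,0.004,0.001,0.05],
    [0.0231,0.0028,0.0015,-0.06,0.004,0.001,0.05],
    [0.0231,0.0027,0.0017,-0.06,0.004,0.001,0.05],
    [0.0231,0.0026,0.002,-0.06,0.004,0.001,0.05],
    [0.0231,0.0024,0.0022,-0.06,0.004,0.001,0.05],
    [0.018,0.002,0.0025,-0.05,0.004,0.001,0.05]
  ]
}}

```text
clock: 5.6
position: [552.2, 96.3, 178.1]
ee_rot: [0.621, -0.563, 0.362, -0.407]
contact_force: [-0.5, 0.0, -1.3]
gripper_width: 63.2
```

```bash
cat >> held.py <<'E'
psi=.085; seat=np.array([521,17,40]); ex=np.array([np.cos(psi),np.sin(psi),0]); n=(-ex+[0,0,1])/2**.5; l=(ex+[0,0,1])/2**.5
E
python3 - <<'E'
from held import *
where("g1.json"); to("g1.json",seat+4.5*n+[0,0,90],np.pi/4,psi,.05)
E
```

```text
tile origin [509.98  92.46 123.39] lean deg 34.29404158018947 psi 0.10376741089522436 roll -0.00928286645359222 F [-0.47  0.03 -1.33] 63.2135338572124 t 5.6
from [552.19  96.34 178.13] to [569.47  21.13 179.09] n 4 w [-0.19  0.02  0.  ] joints [ 0.39  0.54  0.1  -0.12 -1.54  1.31]
[[0.0191, -0.0013, 0.002, -0.047, 0.005, 0.0, 0.05], [0.0191, -0.0014, 0.002, -0.047, 0.005, 0.0, 0.05], [0.0191, -0.0015, 0.002, -0.047, 0.005, 0.0, 0.05], [0.0191, -0.0016, 0.0021, -0.047, 0.005, 0.0, 0.05]]
```

Request:
{"fn": "play_rows", "kwargs": {
  "series": [
    [0.0191,-0.0013,0.002,-0.047,0.005,0,0.05],
    [0.0191,-0.0014,0.002,-0.047,0.005,0,0.05],
    [0.0191,-0.0015,0.002,-0.047,0.005,0,0.05],
    [0.015,-0.0016,0.002,-0.04,0.005,0,0.05],
    [0,0,0,0,0,0,0.05],
    [0,0,0,0,0,0,0.05]
  ]
}}

```text
clock: 6.2
position: [567.6, 19.7, 168.2]
ee_rot: [0.654, -0.604, 0.31, -0.334]
contact_force: [-0.8, -0.1, -1.5]
gripper_width: 63.2
```

```bash
python3 - <<'E'
from held import *; from log import log
log(); where("g1.json"); to("g1.json",seat+4.5*n+20*n+6*l,np.pi/4,psi,.05)
a0,t=json.load(open("g1.json")); s=read_state(); M=R.from_quat(s["ee_rot"]).as_matrix()
a=a0
ca,sa=np.cos(a0),np.sin(a0)
# tile axes in tool frame: tile z = along; upright: y=(sa,-ca) in (ex,z) ; tool z=cross(x,y)
M0=rot(a0,0,-1); tz=M0.T@[0,0,1]; tx=M0.T@[1,0,0]; ty=M0.T@[0,1,0]
O=s["position"]+M@np.array(t)
C=[O+M@(tz*Z+ty*Y+tx*X) for Z in(0,110) for Y in(-32,32) for X in(-4.5,4.5)]
T=get_image("top");S=get_image("side")
ti=cv2.cvtColor(T["color"],4);si=cv2.cvtColor(S["color"],4)
cr=[]
for im,d in((ti,T),(si,S)):
    uv=proj(d,C)
    big=cv2.resize(im,None,fx=4,fy=4,interpolation=cv2.INTER_CUBIC)
    for u,v in uv: cv2.circle(big,(int(4*u+2),int(4*v+2)),3,(255,0,255),1)
    c=uv.mean(0); x0,y0=int(4*c[0]-195),int(4*c[1]-240); cr.append(big[y0:y0+480,x0:x0+390]); print(x0/4,y0/4)
cv2.imwrite("pics/h1.png",np.hstack(cr))
E
```

```text
tile origin [515.19  15.51 123.23] lean deg 45.993937057978 psi 0.07890089526749335 roll 0.0014637219308983873 F [-0.75 -0.06 -1.49] 63.18642547560585 t 6.2
from [567.63  19.72 168.23] to [559.61  20.29 107.48] n 3 w [ 0.02 -0.01 -0.  ] joints [ 0.26  0.67  0.23 -0.11 -1.75  1.4 ]
[[-0.0004, 0.018, 0.0097, 0.006, -0.002, -0.001, 0.05], [-0.0004, 0.018, 0.0096, 0.006, -0.002, -0.001, 0.05], [-0.0004, 0.0181, 0.0095, 0.006, -0.002, -0.001, 0.05]]
287.5 133.75
248.25 123.0
```

View pics/h1.png

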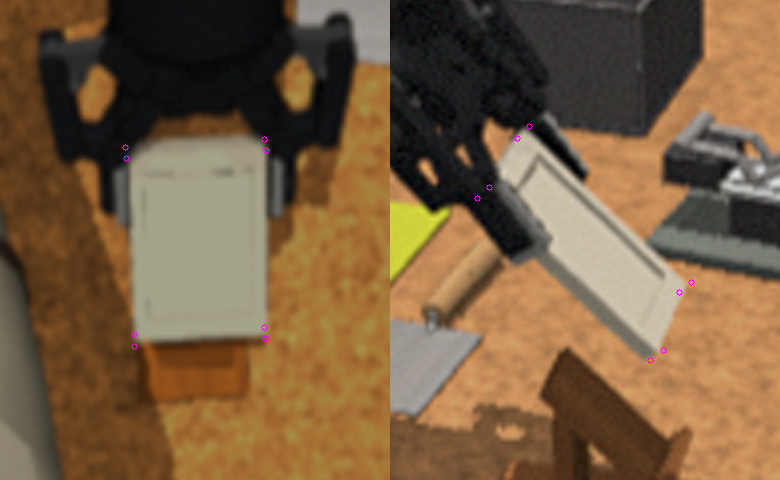

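The held tile's predicted corners, drawn from the arm pose and the camera calibration, lie within about 1.5 px of what the images show. In the left picture the tile's lower edge runs from (134,341) to (266,340). The bordered face is up and towards the robot, with the rest below it.

Request:
{"fn": "play_rows", "kwargs": {
  "series": [
    [-0.0004,0.018,0.0097,0.006,-0.002,-0.001,0.05],
    [-0.0004,0.018,0.0096,0.006,-0.002,-0.001,0.05],
    [-0.0004,0.0161,0.0085,0.006,-0.002,-0.001,0.05],
    [0,0,0,0,0,0,0.05]
  ]
}}

```text
clock: 6.7
position: [559.6, 24.0, 110.9]
ee_rot: [0.653, -0.596, 0.315, -0.346]
contact_force: [0.2, 0.6, -0.6]
gripper_width: 63.3
```

```bash
python3 - <<'E'
from held import *
where("g1.json"); to("g1.json",seat+4.5*n+1*n+3*l,np.pi/4,psi,.05,step=10)
E
```

```text
tile origin [508.35  19.39  64.5 ] lean deg 44.492593712422625 psi 0.09138541151246168 roll -0.0010165123520672337 F [ 0.19  0.58 -0.63] 63.27668157156434 t 6.7
from [559.56  24.03 110.87] to [570.88  21.25  91.92] n 3 w [-0.01  0.01  0.  ] joints [ 0.27  0.69  0.13 -0.1  -1.6   1.42]
[[0.0013, 0.0032, 0.0066, -0.003, 0.002, 0.001, 0.05], [0.0013, 0.0031, 0.0066, -0.003, 0.002, 0.001, 0.05], [0.0013, 0.0031, 0.0066, -0.003, 0.002, 0.001, 0.05]]
```

Request:
{"fn": "play_rows", "kwargs": {
  "series": [
    [0.0013,0.0032,0.0066,-0.003,0.002,0.001,0.05],
    [0.0013,0.0031,0.0066,-0.003,0.002,0.001,0.05],
    [0.0013,0.0031,0.0066,-0.003,0.002,0.001,0.05],
    [0,0,0,0,0,0,0.05]
  ]
}}

```text
clock: 7.1
position: [572.9, 22.3, 94.3]
ee_rot: [0.653, -0.598, 0.314, -0.343]
contact_force: [-1.8, -0.0, -0.8]
gripper_width: 63.1
```

```bash
python3 - <<'E'
from held import *
where("g1.json"); to("g1.json",seat+4.5*n,np.pi/4,psi,.05,step=10)
a0,t=json.load(open("g1.json"));s=read_state();M=R.from_quat(s["ee_rot"]).as_matrix();o=s["position"]+M@t-seat;print("n,l,lat",o@n,o@l,o@np.cross(n,l))
T=get_image("top");S=get_image("side")
a=crop(cv2.cvtColor(T["color"],4),295,160,80,90,4);b=crop(cv2.cvtColor(S["color"],4),255,170,90,100,5)
a=cv2.copyMakeBorder(a,0,140,0,0,0); cv2.imwrite("pics/h2.png",np.hstack([a,b]))
E
```

```text
tile origin [521.41  17.74  48.21] lean deg 44.8215895127772 psi 0.08736394197556034 roll 3.741452352024055e-05 F [-1.84 -0.04 -0.79] 63.13808190990605 t 7.1
from [572.9   22.25  94.28] to [569.47  21.13  89.09] n 1 w [-0.  0.  0.] joints [ 0.27  0.73  0.16 -0.1  -1.6   1.42]
[[0.0008, 0.0063, 0.0, -0.003, 0.002, 0.001, 0.05]]
n,l,lat 5.466981776113142 6.136841672285103 0.7020247057934141
```

View pics/h2.png

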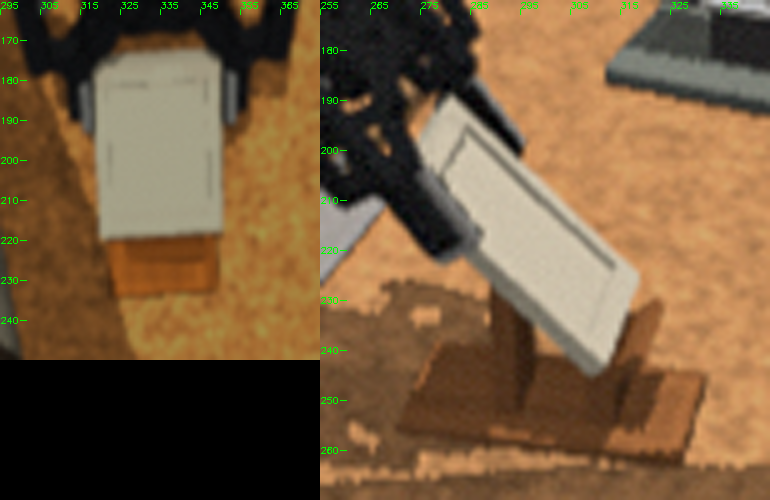

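The tile is above the panel, with its lower edge about 6 mm from the ledge: side view (311,244), ledge at (320,235). I'll lower it onto the ledge in small steps.

Request:
{"fn": "play_rows", "kwargs": {
  "series": [
    [0.0004,0.003,0,-0.002,0.001,0,0.05],
    [0,0.002,0,0,0,0,0.05],
    [0,0.001,0,0,0,0,0.05]
  ]
}}

```text
clock: 7.5
position: [569.6, 21.1, 90.9]
ee_rot: [0.653, -0.598, 0.315, -0.343]
contact_force: [-1.6, 0.3, 1.2]
gripper_width: 62.9
```

```bash
cat >> held.py <<'E'
def nl(name):
    a0,t=json.load(open(name));s=read_state();M=R.from_quat(s["ee_rot"]).as_matrix();o=s["position"]+M@t-seat;F=s["contact_force"];print("n,l,lat",o@n,o@l,o@np.cross(n,l),"F n,l",F@n,F@l,"n,l in tool",M.T@n,M.T@l)
E
python3 - <<'E'
from held import *
where("g1.json"); nl("g1.json")
E
```

```text
tile origin [518.11  16.63  44.81] lean deg 44.81055457039366 psi 0.08665234627540437 roll 0.0009061721890973873 F [-1.57  0.28  1.17] 62.91046328809373 t 7.5
n,l,lat 5.458476415282802 1.3432579976618761 -0.12696650846843455 F n,l 1.917783497402431 -0.2666751351088046 n,l in tool [-0.   -0.18 -0.98] [ 0.   -0.98  0.18]
```

Request:
{"fn": "play_rows", "kwargs": {
  "series": [
    [0,0.001,-0.0002,0,0,0,0.05],
    [0,0.001,-0.0002,0,0,0,0.05],
    [0,0,0,0,0,0,0.05]
  ]
}}

```text
clock: 7.8
position: [568.1, 21.0, 89.6]
ee_rot: [0.652, -0.598, 0.315, -0.343]
contact_force: [-1.4, -0.0, 0.2]
gripper_width: 62.8
```

```bash
python3 - <<'E'
from held import *
nl("g1.json")
E
```

```text
n,l,lat 5.4967938155450415 -0.5997567716168595 -0.1663677364193608 F n,l 1.1248202769141455 -0.8360672953390859 n,l in tool [-0.   -0.18 -0.98] [ 0.   -0.98  0.18]
```

Request:
{"fn": "play_rows", "kwargs": {
  "series": [
    [0,0.001,-0.0002,0,0,0,0.05],
    [0,0.001,-0.0002,0,0,0,0.05],
    [0,0,0,0,0,0,0.05]
  ]
}}

```text
clock: 8.1
position: [567.6, 21.0, 89.2]
ee_rot: [0.652, -0.597, 0.316, -0.344]
contact_force: [-1.5, -0.0, 0.2]
gripper_width: 63.1
```

```bash
python3 - <<'E'
from held import *
nl("g1.json")
E
```

```text
n,l,lat 5.412646114077855 -1.2194243056409264 -0.18597653881170373 F n,l 1.2132289048238545 -0.9734343112551319 n,l in tool [-0.   -0.19 -0.98] [ 0.   -0.98  0.19]
```

Request:
{"fn": "play_rows", "kwargs": {
  "series": [
    [0,0.002,-0.0004,0,0,0,0.05],
    [0,0.001,-0.0002,0,0,0,0.05]
  ]
}}

```text
clock: 8.3
position: [567.5, 21.0, 89.3]
ee_rot: [0.652, -0.596, 0.317, -0.346]
contact_force: [0.4, 1.1, 4.3]
gripper_width: 63.1
```

```bash
python3 - <<'E'
from held import *
nl("g1.json")
E
```

```text
n,l,lat 5.192183727261257 -1.25635632908632 -0.24093111065218842 F n,l 2.6794477738425684 3.3500119052543296 n,l in tool [-0.   -0.19 -0.98] [ 0.   -0.98  0.19]
```

Request:
{"fn": "play_rows", "kwargs": {
  "series": [
    [0,0,0,0,0,0,0.07],
    [0,0,0,0,0,0,0.0854],
    [0,0,0,0,0,0,0.0854],
    [0,0,0,0,0,0,0.0854],
    [0,-0.01,0,0,0,0,0.0854],
    [0,-0.02,0,0,0,0,0.0854],
    [0,-0.025,0,0,0,0,0.0854],
    [0,-0.03,0,0,0,0,0.0854],
    [0,-0.02,0,0,0,0,0.0854],
    [0,0,0,0,0,0,0.0854]
  ]
}}

```text
clock: 9.3
position: [629.1, 26.2, 178.4]
ee_rot: [0.651, -0.596, 0.318, -0.345]
contact_force: [-0.0, -0.1, 0.5]
gripper_width: 85.3
```

```bash
python3 - <<'E'
from held import *; from log import log
log(); st=read_state(); print(st["position"],st["contact_force"],st["gripper_width"])
T=get_image("top");S=get_image("side")
a=crop(cv2.cvtColor(T["color"],4),295,150,80,100,4);b=crop(cv2.cvtColor(S["color"],4),255,170,90,100,5)
a=cv2.copyMakeBorder(a,0,100,0,0,0); cv2.imwrite("pics/h3.png",np.hstack([a,b]))
from kin import *
P,e=fitP(); print(P,e)
s=52; g=seat+5*n-1*l+s*l; print("g",g)
q0=np.array([.35,.4,-.5,.1,-.5,1.2])
for a in(8,12):
  for q in ik(g,np.radians(a),psi,27,P,-1,q0,2): print(a,q)
E
```

```text
[629.08  26.21 178.38] [-0.04 -0.07  0.49] 85.31103282646636
[ 160.83    0.12  564.71   -0.09  421.82  297.68 -159.8 ] 0.03133962094057097
g [553.41  19.76  79.6 ]
8 [ 0.35  0.42 -0.51  0.07 -0.51  1.25]
12 [ 0.35  0.4  -0.58  0.14 -0.39  1.17]
```

View pics/h3.png

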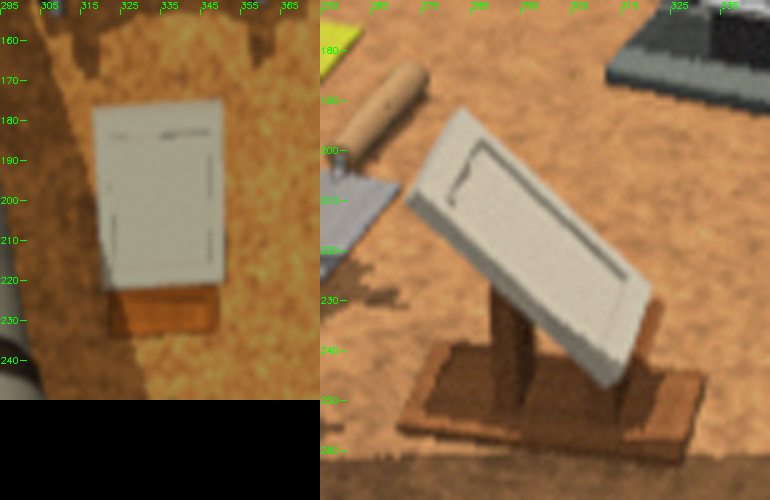

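The tile rests on the ledge and panel, bordered face outward and released. In the side view its lower end is at (313,247) and its top at (284,192), and it looks square on the panel. Next comes the regrasp, with the tool tilted 12 degrees.

```bash
python3 - <<'E'
from held import *
a=np.radians(12); g=seat+5*n-1*l+50*l; y=rot(a,psi,-1)[:,1]
plan(g-115*y,a,psi,27,.0854,-1)
E
```

```text
from [626.9   26.26 176.15] to [533.77  18.09 164.26] n 9 w [0.81 0.   0.  ] joints [ 0.25  0.75  0.42 -0.1  -1.83  1.41]
[[0.0, 0.0069, -0.0078, 0.09, 0.0, 0.0, 0.0854], [0.0, 0.0062, -0.0084, 0.09, 0.0, 0.0, 0.0854], [0.0, 0.0054, -0.0089, 0.09, 0.0, 0.0, 0.0854], [0.0, 0.0046, -0.0094, 0.09, 0.0, 0.0, 0.0854], [0.0, 0.0037, -0.0098, 0.09, 0.0, 0.0, 0.0854], [0.0, 0.0029, -0.0101, 0.09, 0.0, 0.0, 0.0854], [0.0, 0.0019, -0.0103, 0.09, 0.0, 0.0, 0.0854], [0.0, 0.001, -0.0104, 0.09, 0.0, 0.0, 0.0854], [0.0, 0.0001, -0.0105, 0.09, 0.0, 0.0, 0.0854]]
```

Request:
{"fn": "play_rows", "kwargs": {
  "series": [
    [0,0.0049,-0.0078,0.09,0,0,0.0854],
    [0,0.0042,-0.0084,0.09,0,0,0.0854],
    [0,0.0044,-0.0089,0.09,0,0,0.0854],
    [0,0.0036,-0.0094,0.09,0,0,0.0854],
    [0,0.0037,-0.0098,0.09,0,0,0.0854],
    [0,0.0029,-0.0101,0.09,0,0,0.0854],
    [0,0.0019,-0.0103,0.09,0,0,0.0854],
    [0,0.001,-0.0104,0.09,0,0,0.0854],
    [0,0,-0.01,0.07,0,0,0.0854],
    [0,0,0,0,0,0,0.0854]
  ]
}}

```text
clock: 10.4
position: [517.2, 14.6, 151.4]
ee_rot: [-0.47, 0.43, -0.522, 0.567]
contact_force: [-0.6, 0.2, -0.4]
gripper_width: 85.6
```

```bash
python3 - <<'E'
from held import *
a=np.radians(12); g=seat+5*n-1*l+50*l; y=rot(a,psi,-1)[:,1]
plan(g-50*y,a,psi,27,.0854,-1)
E
```

```text
from [517.17  14.6  151.44] to [547.24  19.24 100.68] n 3 w [0.02 0.   0.  ] joints [ 0.37  0.2  -0.54  0.09 -0.66  1.21]
[[-0.0007, 0.0185, 0.0068, 0.007, 0.0, 0.001, 0.0854], [-0.0007, 0.0186, 0.0066, 0.007, 0.0, 0.001, 0.0854], [-0.0007, 0.0186, 0.0065, 0.007, 0.0, 0.001, 0.0854]]
```

Request:
{"fn": "play_rows", "kwargs": {
  "series": [
    [-0.001,0.016,0.0068,0.007,0,0.001,0.0854],
    [-0.001,0.0186,0.0066,0.007,0,0.001,0.0854],
    [-0.001,0.0156,0.0055,0.005,0,0.001,0.0854],
    [0,0,0,0,0,0,0.0854]
  ]
}}

```text
clock: 10.8
position: [541.8, 19.1, 103.1]
ee_rot: [-0.465, 0.427, -0.524, 0.572]
contact_force: [-0.4, -0.1, 0.3]
gripper_width: 85.6
```

```bash
python3 - <<'E'
from held import *
a=np.radians(12); g=seat+5*n-1*l+50*l
plan(g,a,psi,26,.0854,-1,step=15)
E
```

```text
from [541.78  19.07 103.1 ] to [557.39  20.1   52.75] n 4 w [ 0.01  0.   -0.  ] joints [ 0.36  0.3  -0.56  0.11 -0.52  1.2 ]
[[0.0001, 0.0131, 0.0013, 0.001, 0.0, -0.0, 0.0854], [0.0001, 0.0131, 0.0013, 0.001, 0.0, -0.0, 0.0854], [0.0001, 0.0131, 0.0012, 0.001, 0.0, -0.0, 0.0854], [0.0001, 0.0131, 0.0012, 0.001, 0.0, -0.0, 0.0854]]
```

Request:
{"fn": "play_rows", "kwargs": {
  "series": [
    [0,0.0131,0.0013,0.001,0,0,0.0854],
    [0,0.0131,0.0013,0.001,0,0,0.0854],
    [0,0.0131,0.0012,0.001,0,0,0.0854],
    [0,0.0111,0.0012,0.001,0,0,0.0854],
    [0,0,0,0,0,0,0.0854]
  ]
}}

```text
clock: 11.3
position: [556.2, 19.8, 53.5]
ee_rot: [-0.465, 0.426, -0.524, 0.572]
contact_force: [0.0, -0.4, 0.1]
gripper_width: 85.5
```

```bash
python3 - <<'E'
from held import *
a=np.radians(12); g=seat+5*n-1*l+50*l
plan(g,a,psi,26,.0854,-1,step=15); s=read_state(); print(s["contact_force"])
E
```

```text
from [556.2   19.77  53.46] to [557.39  20.1   52.75] n 1 w [0. 0. 0.] joints [ 0.35  0.39 -0.59  0.14 -0.4   1.18]
[[-0.0002, 0.0009, 0.001, 0.005, 0.002, 0.0, 0.0854]]
[ 0.02 -0.41  0.13]
```

Close the fingers.

Request:
{"fn": "play_rows", "kwargs": {
  "series": [
    [0,0,0,0,0,0,0.05],
    [0,0,0,0,0,0,0.05],
    [0,0,0,0,0,0,0.05],
    [0,0,0,0,0,0,0.05],
    [0,0,0,0,0,0,0.05],
    [0,0,0,0,0,0,0.05]
  ]
}}

```text
clock: 11.9
position: [556.0, 19.7, 55.8]
ee_rot: [-0.465, 0.426, -0.525, 0.572]
contact_force: [0.6, -0.5, -0.3]
gripper_width: 62.5
```

```bash
python3 - <<'E'
from held import *
save("g2.json",seat+5.2*n-1.2*l,np.pi/4); where("g2.json"); nl("g2.json")
E
```

```text
a0 0.9918479932200086 tile origin in tool [  0.     4.53 -41.48]
tile origin [516.52  16.3   42.83] lean deg 45.0 psi 0.08682746416038298 roll 0.0006392888984841916 F [ 0.62 -0.54 -0.32] 62.52350989648563 t 11.9
n,l,lat 5.199730161505049 -1.1994397919583202 -0.32117230758228077 F n,l -0.6339199858627715 0.17944882876595436 n,l in tool [-0.   -0.84 -0.55] [ 0.   -0.55  0.84]
```

Request:
{"fn": "play_rows", "kwargs": {
  "series": [
    [0,-0.005,0.001,0,0,0,0.05],
    [0,-0.012,0.0025,0,0,0,0.05],
    [0,-0.02,0.004,0,0,0,0.05],
    [0,-0.02,0.004,0,0,0,0.05],
    [0,-0.02,0.004,0,0,0,0.05],
    [0,-0.015,0.003,0,0,0,0.05],
    [0,0,0,0,0,0,0.05]
  ]
}}

```text
clock: 12.6
position: [554.6, 19.6, 154.0]
ee_rot: [-0.465, 0.426, -0.524, 0.572]
contact_force: [-0.4, 0.1, -0.6]
gripper_width: 62.7
```

```bash
cat >> held.py <<'E'
pst=-.096; st0=np.array([521.8,-286,0]); sx=np.array([np.cos(pst),np.sin(pst),0]); sy=np.array([-np.sin(pst),np.cos(pst),0])
def stg(name):
    a0,t=json.load(open(name));s=read_state();M=R.from_quat(s["ee_rot"]).as_matrix();o=s["position"]+M@t-st0;F=s["contact_force"]
    y=M[:,1];a=np.arctan2(np.hypot(y[0],y[1])*np.sign(y[0]),-y[2])
    print("stage x,y,z of origin",o@sx,o@sy,o[2],"lean",np.degrees(a0-a),"yaw err",np.arctan2(M[0,0],-M[1,0])-pst,"roll",M[2,0],"F x,y,z",F@sx,F@sy,F[2],"w",s["gripper_width"],"t",s["clock"])
    print("tool comps of sx,sy,up",M.T@sx,M.T@sy,M.T[:,2])
E
python3 - <<'E'
from held import *; from log import log; log()
where("g2.json"); to("g2.json",st0-175*sx+[0,0,110],np.pi/2,pst,.05)
from kin import *
P,e=fitP(); a0,t=json.load(open("g2.json")); M=rot(a0-np.pi/2,pst,-1)
for X,Z in((-175,110),(-175,56),(-65,54.5)):
    o=st0+X*sx+[0,0,Z]; p=o-M@t
    for q in ik(p,a0-np.pi/2,pst,0,P,-1,np.array([-.2,.6,0,0,-1.3,1.7]),2): print(X,Z,q)
E
```

```text
tile origin [515.01  16.14 141.17] lean deg 45.11059810488952 psi 0.08686226618219185 roll 0.0006407454312294947 F [-0.4   0.12 -0.58] 62.72911520596483 t 12.6
from [554.55  19.59 154.04] to [ 384.63 -272.79   91.1 ] n 14 w [-0.78  0.18  0.04] joints [ 0.36  0.25 -0.46  0.09 -0.67  1.24]
[[0.0197, 0.0016, -0.0145, -0.056, 0.013, 0.003, 0.05], [0.0199, 0.0023, -0.0142, -0.056, 0.013, 0.003, 0.05], [0.0201, 0.0031, -0.0137, -0.056, 0.013, 0.003, 0.05], [0.0203, 0.0038, -0.0133, -0.056, 0.013, 0.003, 0.05], [0.0205, 0.0044, -0.0128, -0.056, 0.013, 0.003, 0.05], [0.0207, 0.0051, -0.0123, -0.056, 0.013, 0.003, 0.05], [0.0209, 0.0057, -0.0117, -0.056, 0.013, 0.003, 0.05], [0.021, 0.0063, -0.0111, -0.056, 0.013, 0.003, 0.05], [0.0212, 0.0068, -0.0104, -0.056, 0.013, 0.003, 0.05], [0.0213, 0.0073, -0.0097, -0.056, 0.013, 0.003, 0.05], [0.0215, 0.0078, -0.009, -0.056, 0.013, 0.003, 0.05], [0.0216, 0.0082, -0.0083, -0.056, 0.013, 0.003, 0.05], [0.0217, 0.0086, -0.0076, -0.056, 0.013, 0.003, 0.05], [0.0218, 0.009, -0.0068, -0.056, 0.013, 0.003, 0.05]]
-175 110 [-0.22  0.56 -0.26  0.07 -1.33  1.66]
-175 56 [-0.22  0.63 -0.29  0.07 -1.22  1.65]
-65 54.5 [-0.2   0.76  0.    0.06 -1.39  1.65]
```

Request:
{"fn": "play_rows", "kwargs": {
  "series": [
    [0.0197,0.0016,-0.0145,-0.056,0.013,0.003,0.05],
    [0.0199,0.0023,-0.0142,-0.056,0.013,0.003,0.05],
    [0.0201,0.0031,-0.0137,-0.056,0.013,0.003,0.05],
    [0.0203,0.0038,-0.0133,-0.056,0.013,0.003,0.05],
    [0.0205,0.0044,-0.0128,-0.056,0.013,0.003,0.05],
    [0.0207,0.0051,-0.0123,-0.056,0.013,0.003,0.05],
    [0.0209,0.0057,-0.0117,-0.056,0.013,0.003,0.05],
    [0.021,0.0063,-0.0111,-0.056,0.013,0.003,0.05],
    [0.0212,0.0068,-0.0104,-0.056,0.013,0.003,0.05],
    [0.0213,0.0073,-0.0097,-0.056,0.013,0.003,0.05]
  ]
}}

```text
clock: 13.6
position: [425.6, -193.4, 103.3]
ee_rot: [-0.568, 0.603, -0.398, 0.394]
contact_force: [-0.6, 0.7, -0.8]
gripper_width: 62.8
```

```bash
python3 - <<'E'
from held import *
stg("g2.json"); to("g2.json",st0-175*sx+[0,0,110],np.pi/2,pst,.05)
E
```

```text
stage x,y,z of origin -144.76893309220122 80.60152034384205 114.55837496474136 lean 78.80003412534914 yaw err 0.05142871154706058 roll -0.02297509051269031 F x,y,z -0.7064337500664728 0.6434406252726489 -0.8440434086907851 w 62.76011448996112 t 13.6
tool comps of sx,sy,up [ 0.05 -0.37  0.93] [-1.    0.    0.06] [-0.02 -0.93 -0.37]
from [ 425.56 -193.42  103.28] to [ 384.63 -272.79   91.1 ] n 4 w [-0.2   0.06  0.  ] joints [-0.08  0.45 -0.31 -0.01 -1.2   1.62]
[[0.0203, 0.0059, -0.0077, -0.049, 0.014, 0.001, 0.05], [0.0205, 0.0062, -0.0071, -0.049, 0.014, 0.001, 0.05], [0.0206, 0.0065, -0.0065, -0.049, 0.014, 0.001, 0.05], [0.0206, 0.0068, -0.0059, -0.049, 0.014, 0.001, 0.05]]
```

Request:
{"fn": "play_rows", "kwargs": {
  "series": [
    [0.0203,0.0059,-0.0077,-0.049,0.014,0.001,0.05],
    [0.0205,0.0062,-0.0071,-0.049,0.014,0.001,0.05],
    [0.0206,0.0065,-0.0065,-0.049,0.014,0.001,0.05],
    [0.0156,0.0048,-0.0049,-0.04,0.01,0.001,0.05],
    [0,0,0,0,0,0,0.05],
    [0,0,0,0,0,0,0.05]
  ]
}}

```text
clock: 14.2
position: [382.4, -271.9, 85.9]
ee_rot: [-0.591, 0.654, -0.349, 0.318]
contact_force: [-0.6, 0.3, -1.3]
gripper_width: 63.0
```

```bash
python3 - <<'E'
from held import *
stg("g2.json"); to("g2.json",st0-135*sx+[0,0,63],np.pi/2,pst,.05,step=20)
E
```

```text
stage x,y,z of origin -177.1554967098522 0.687424456479544 105.08349433971313 lean 90.44441538264722 yaw err -0.003712032648735125 roll -0.004162210213083717 F x,y,z -0.5749555100506196 0.19877297788494286 -1.333797941257717 w 63.046923129082835 t 14.2
tool comps of sx,sy,up [-0.   -0.55  0.83] [-1.    0.01 -0.  ] [-0.   -0.83 -0.55]
from [ 382.4  -271.94   85.9 ] to [ 424.45 -276.63   44.1 ] n 3 w [ 0.01 -0.   -0.01] joints [-0.23  0.57 -0.26  0.07 -1.33  1.66]
[[0.0002, 0.0038, 0.0195, 0.003, -0.0, -0.002, 0.05], [0.0002, 0.0038, 0.0194, 0.003, -0.0, -0.002, 0.05], [0.0002, 0.0039, 0.0194, 0.003, -0.0, -0.002, 0.05]]
```

Request:
{"fn": "play_rows", "kwargs": {
  "series": [
    [0,0.0038,0.0195,0.003,0,-0.002,0.05],
    [0,0.0038,0.0194,0.003,0,-0.002,0.05],
    [0,0.003,0.0154,0.002,0,-0.002,0.05],
    [0,0,0,0,0,0,0.05],
    [0,0,0,0,0,0,0.05]
  ]
}}

```text
clock: 14.7
position: [424.5, -273.3, 47.3]
ee_rot: [-0.592, 0.649, -0.354, 0.322]
contact_force: [-0.1, 0.6, -0.0]
gripper_width: 63.0
```

```bash
python3 - <<'E'
from held import *; from log import log; log()
stg("g2.json")
a0,t=json.load(open("g2.json")); s=read_state(); M=R.from_quat(s["ee_rot"]).as_matrix()
M0=rot(a0,0,-1); tz=M0.T@[0,0,1]; tx=M0.T@[1,0,0]; ty=M0.T@[0,1,0]; O=s["position"]+M@np.array(t)
C=[O+M@(tz*Z+ty*Y+tx*X) for Z in(0,110) for Y in(-32,32) for X in(-4.5,4.5)]
D=[st0+x*sx+y*sy+[0,0,z] for x,y,z in((90,45,12),(90,-45,12),(-60,45,12),(-60,-45,12),(-45,24,50),(-45,-24,50),(45,24,66),(45,-24,66),(25,15,52.5),(25,-15,52.5))]
cr=[]
for im in("top","side"):
    d=get_image(im); f=5; uv=proj(d,C); big=cv2.resize(cv2.cvtColor(d["color"],4),None,fx=f,fy=f,interpolation=cv2.INTER_CUBIC)
    for u,v in uv: cv2.circle(big,(int(f*u+2),int(f*v+2)),3,(255,0,255),1)
    for u,v in proj(d,D): cv2.circle(big,(int(f*u+2),int(f*v+2)),3,(0,255,0),1)
    c=proj(d,[st0-[20,0,-50]])[0]; x0,y0=int(f*c[0]-200),int(f*c[1]-275); cr.append(big[y0:y0+550,x0:x0+400]); print(x0/f,y0/f,np.round(uv[:,:].mean(0)))
cv2.imwrite("pics/s1.png",np.hstack(cr))
E
```

```text
stage x,y,z of origin -135.330989435517 3.187658498741129 65.93986630334699 lean 89.67446709524555 yaw err 0.0032822358312381145 roll 0.000740900398096489 F x,y,z -0.169465949791982 0.567480045851901 -0.01897969800875665 w 63.007656853364665 t 14.7
tool comps of sx,sy,up [ 0.   -0.54  0.84] [-1. -0.  0.] [ 0.   -0.84 -0.54]
439.6 175.2 [477. 259.]
317.6 113.6 [381. 168.]
```

View pics/s1.png

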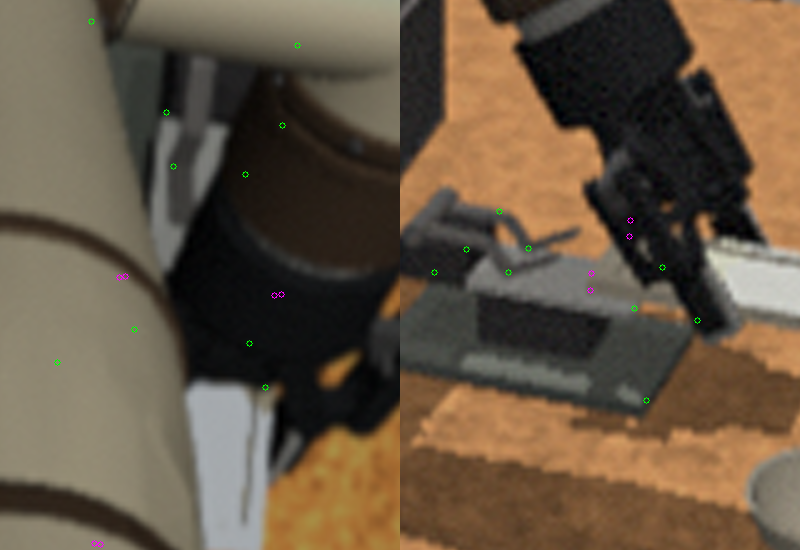

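The arm hides most of the top view here. In it the left clip is at about (475,207), roughly 1.5 px right of its prediction, so I'll re-measure the plate's midline from the first picture by sub-pixel edges.

```bash
python3 - <<'E'
from held import *
T=get_image("top"); im=cv2.cvtColor(cv2.imread("pics/top0.png"),6).astype(float)
for v in range(224,242,2):
    r=cv2.GaussianBlur(im,(0,0),.8)[v]; g=np.diff(r)
    def sub(lo,hi,s):
        seg=s*g[lo:hi]; k=seg.argmax(); w=seg[max(k-2,0):k+3].clip(0); return lo+max(k-2,0)+(w*np.arange(len(w))).sum()/w.sum()+.5
    L=sub(462,476,1); Rr=sub(484,500,-1)
    A=atz(T,L,v,50);B=atz(T,Rr,v,50)
    f=lambda P:((P-st0)@sx,(P-st0)@sy)
    print(v,round(L,2),round(Rr,2),"L",np.array(f(A)),"R",np.array(f(B)),"mid y",(f(A)[1]+f(B)[1])/2)
for u in(474,478,482,486):
    c=cv2.GaussianBlur(im,(0,0),.8)[:,u]; g=-np.diff(c)[236:250]; k=g.argmax(); w=g[max(k-2,0):k+3].clip(0); v=236+max(k-2,0)+(w*np.arange(len(w))).sum()/w.sum()+.5
    P=atz(T,u,v,50); print(u,v,"front edge x",(P-st0)@sx,(P-st0)@sy)
E
```

```text
224 468.5 491.52 L [-9.53 22.46] R [ -3.84 -25.27] mid y -1.4007492824389747
226 468.4 491.52 L [-13.74  22.27] R [ -8.02 -25.65] mid y -1.6923346935109702
228 468.27 491.32 L [-17.95  22.14] R [-12.25 -25.63] mid y -1.743757827322776
230 468.02 490.91 L [-22.19  22.25] R [-16.53 -25.15] mid y -1.4492218295469197
232 467.69 490.65 L [-26.44  22.54] R [-20.76 -25.01] mid y -1.2362090759813569
234 467.43 490.53 L [-30.68  22.68] R [-24.97 -25.13] mid y -1.2238383280045948
236 467.38 490.46 L [-34.86  22.39] R [-29.15 -25.37] mid y -1.4864030046040675
238 467.34 490.33 L [-39.04  22.07] R [-33.35 -25.5 ] mid y -1.7123888687356423
240 467.43 490.13 L [-43.18  21.48] R [-37.56 -25.46] mid y -1.992266558974178
474 241.0565588825711 front edge x -43.75065007181874 7.6897623076432575
478 241.89957329779992 front edge x -44.515471712696176 -0.7462177216870343
482 242.03157718400342 front edge x -43.801335940755735 -9.041160927035016
486 242.9839501818152 front edge x -44.793325098104994 -17.492534237875258
```

```bash
sed -i 's/521.8,-286,0/522.5,-287.5,0/' held.py; python3 - <<'E'
from held import *
stg("g2.json"); to("g2.json",st0-118*sx+[0,0,57],np.pi/2,pst,.05,step=10)
E
```

```text
stage x,y,z of origin -136.38831167248483 4.324836408837841 66.29403040719833 lean 89.63697172442676 yaw err 0.0026942138723354686 roll 0.0008533830674167242 F x,y,z -0.6354491345452852 0.2232137180463248 -1.2046885531538467 w 62.63735529242205 t 14.85
tool comps of sx,sy,up [ 0.   -0.54  0.84] [-1. -0.  0.] [ 0.   -0.84 -0.54]
from [ 424.31 -273.61   47.63] to [ 442.07 -279.75   38.1 ] n 3 w [-0.01  0.    0.  ] joints [-0.21  0.66 -0.19  0.07 -1.29  1.65]
[[0.0015, -0.0006, 0.0068, -0.002, 0.001, 0.001, 0.05], [0.0015, -0.0006, 0.0068, -0.002, 0.001, 0.001, 0.05], [0.0015, -0.0007, 0.0068, -0.002, 0.001, 0.001, 0.05]]
```

Request:
{"fn": "play_rows", "kwargs": {
  "series": [
    [0.0015,-0.0006,0.0068,-0.002,0.001,0.001,0.05],
    [0.0015,-0.0006,0.0068,-0.002,0.001,0.001,0.05],
    [0.0015,-0.0007,0.0068,-0.002,0.001,0.001,0.05],
    [0,0,0,0,0,0,0.05],
    [0,0,0,0,0,0,0.05]
  ]
}}

```text
clock: 15.35
position: [443.5, -280.8, 38.5]
ee_rot: [-0.59, 0.651, -0.353, 0.32]
contact_force: [0.5, -0.4, -0.9]
gripper_width: 63.0
```

```bash
python3 - <<'E'
from held import *
stg("g2.json"); to("g2.json",st0-118*sx+[0,0,55],np.pi/2,pst,.05,step=10)
E
```

```text
stage x,y,z of origin -116.48348601617073 -0.7972986956606327 57.30555018901381 lean 89.88029326273504 yaw err -0.0024696210545685215 roll 0.00023571925617493772 F x,y,z 0.5203467846706246 -0.3953032305834727 -0.8527635975658358 w 62.97788052615312 t 15.35
tool comps of sx,sy,up [-0.   -0.55  0.84] [-1.  0. -0.] [ 0.   -0.84 -0.55]
from [ 443.53 -280.79   38.49] to [ 442.07 -279.75   36.1 ] n 1 w [-0. -0. -0.] joints [-0.22  0.7  -0.13  0.07 -1.31  1.65]
[[-0.0009, 0.0028, -0.0, -0.002, -0.002, -0.001, 0.05]]
```

Request:
{"fn": "play_rows", "kwargs": {
  "series": [
    [-0.0008,0.0013,0.0008,0,0,0,0.05],
    [0,0.0008,0.0005,0,0,0,0.05]
  ]
}}

```text
clock: 15.55
position: [443.4, -279.9, 36.0]
ee_rot: [-0.59, 0.652, -0.353, 0.32]
contact_force: [-0.1, 1.7, 3.4]
gripper_width: 62.9
```

```bash
python3 - <<'E'
from held import *
stg("g2.json")
E
```

```text
stage x,y,z of origin -116.72845457934443 0.04788289702053383 54.850050180307655 lean 89.9176131506337 yaw err -0.002681244216436729 roll 0.00014334140321309308 F x,y,z -0.28720023230589375 1.6984110004682724 3.4139401039828217 w 62.93033404978904 t 15.55
tool comps of sx,sy,up [-0.   -0.55  0.84] [-1.  0. -0.] [ 0.   -0.84 -0.55]
```

Request:
{"fn": "play_rows", "kwargs": {
  "series": [
    [0,-0.0025,0.003,0,0,0,0.05],
    [0,-0.0027,0.0042,0,0,0,0.05],
    [0,-0.0027,0.0042,0,0,0,0.05],
    [0,-0.0027,0.0042,0,0,0,0.05],
    [0,0,0,0,0,0,0.05]
  ]
}}

```text
clock: 16.05
position: [462.0, -281.4, 36.3]
ee_rot: [-0.591, 0.653, -0.352, 0.319]
contact_force: [-0.2, -0.0, 0.2]
gripper_width: 63.0
```

```bash
python3 - <<'E'
from held import *
stg("g2.json"); to("g2.json",st0-85*sx+[0,0,55],np.pi/2,pst,.05,step=5)
E
```

```text
stage x,y,z of origin -97.91132702614364 0.38469446598246115 55.250065202884954 lean 90.14394142043824 yaw err -0.003341511135609279 roll -0.0005785386183726482 F x,y,z -0.20265070016430176 -0.02145561499851139 0.1893011411444217 w 63.048433857696125 t 16.05
tool comps of sx,sy,up [-0.   -0.55  0.84] [-1.  0. -0.] [-0.   -0.84 -0.55]
from [ 462.04 -281.41   36.26] to [ 474.92 -282.92   36.1 ] n 3 w [ 0. -0. -0.] joints [-0.21  0.73 -0.08  0.06 -1.34  1.65]
[[0.0001, -0.0023, 0.0036, 0.001, -0.001, -0.001, 0.05], [0.0001, -0.0023, 0.0036, 0.001, -0.001, -0.001, 0.05], [0.0001, -0.0023, 0.0036, 0.001, -0.001, -0.001, 0.05]]
```

Request:
{"fn": "play_rows", "kwargs": {
  "series": [
    [0,-0.0023,0.0036,0.001,-0.001,-0.001,0.05],
    [0,-0.0025,0.004,0,-0.001,-0.001,0.05],
    [0,-0.0025,0.004,0,0,0,0.05],
    [0,0,0,0,0,0,0.05]
  ]
}}

```text
clock: 16.45
position: [465.7, -281.3, 38.0]
ee_rot: [-0.594, 0.658, -0.342, 0.311]
contact_force: [1.7, 0.7, 1.4]
gripper_width: 62.5
```

```bash
python3 - <<'E'
from held import *
stg("g2.json"); to("g2.json",st0-70*sx+[0,0,55],np.pi/2,pst,.05,step=5)
E
```

```text
stage x,y,z of origin -93.77233065404201 0.8564424101484391 57.95256316283965 lean 91.6966712829349 yaw err -0.005105757687017626 roll -0.0031633730541913985 F x,y,z 1.6098574359198596 0.8478530600945305 1.4283610496010826 w 62.51489377089721 t 16.45
tool comps of sx,sy,up [-0.01 -0.57  0.82] [-1.    0.01 -0.  ] [-0.   -0.82 -0.57]
from [ 465.68 -281.29   37.96] to [ 489.85 -284.36   36.1 ] n 5 w [ 0.03 -0.   -0.01] joints [-0.21  0.74 -0.05  0.06 -1.38  1.65]
[[0.0001, -0.0025, 0.0042, 0.006, -0.0, -0.001, 0.05], [0.0001, -0.0025, 0.0042, 0.006, -0.0, -0.001, 0.05], [0.0001, -0.0024, 0.0042, 0.006, -0.0, -0.001, 0.05], [0.0001, -0.0024, 0.0043, 0.006, -0.0, -0.001, 0.05], [0.0001, -0.0024, 0.0043, 0.006, -0.0, -0.001, 0.05]]
```

The tile is climbing the clip slope: its lead is at stage x = +16, and the tool yielded 1.7 degrees. I'll push a little harder while levelling.

Request:
{"fn": "play_rows", "kwargs": {
  "series": [
    [0,-0.0015,0.0055,0.03,0,-0.003,0.05],
    [0,-0.004,0.0075,0.01,0,0,0.05]
  ]
}}

```text
clock: 16.65
position: [469.7, -280.9, 36.6]
ee_rot: [-0.59, 0.657, -0.348, 0.316]
contact_force: [-18.6, 2.0, 4.4]
gripper_width: 62.6
```

```bash
python3 - <<'E'
from held import *
stg("g2.json"); to("g2.json",st0-70*sx+[0,0,55],np.pi/2,pst,.05,step=8)
E
```

```text
stage x,y,z of origin -90.14478273171297 1.7169712402627564 55.96625396870347 lean 90.79113069778991 yaw err -0.008380933706241475 roll -0.003937780411313374 F x,y,z -18.677881270805873 0.21668352042025862 4.415159340405601 w 62.57726590938566 t 16.65
tool comps of sx,sy,up [-0.01 -0.56  0.83] [-1.    0.01 -0.  ] [-0.   -0.83 -0.56]
from [ 469.67 -280.92   36.56] to [ 489.85 -284.36   36.1 ] n 3 w [ 0.01 -0.   -0.01] joints [-0.21  0.74 -0.05  0.06 -1.37  1.65]
[[0.0004, -0.0037, 0.0057, 0.005, -0.002, -0.003, 0.05], [0.0005, -0.0037, 0.0057, 0.005, -0.002, -0.003, 0.05], [0.0005, -0.0036, 0.0058, 0.005, -0.002, -0.003, 0.05]]
```

```bash
python3 - <<'E'
from held import *
s=read_state(); F=s["contact_force"];N=s["wrist_torque"]*1000; M=R.from_quat(s["ee_rot"]).as_matrix(); print(F,N,s["position"],s["joint_efforts"],s["clock"])
# line of action: r0=FxN/|F|^2 relative to the reference; test references along tool axis
r0=np.cross(F,N)/(F@F); u=F/np.linalg.norm(F); print("pitch",(N@u))
for back in(0,27,100,150,200,298):
    ref=s["position"]-back*M[:,1]; p=ref+r0-st0; c=np.array([p@sx,p@sy,p[2]]); d=np.array([u@sx,u@sy,u[2]])
    print(back,"at x=20:",c+d*(20-c[0])/d[0])
E
```

```text
[-18.57   2.01   4.42] [  34.24 3710.67    1.59] [ 469.67 -280.92   36.56] [  4.55 -49.96  21.87   4.41   3.78   0.22] 16.65
pitch 355.0529067977908
0 at x=20: [  20.     -3.65 -178.46]
27 at x=20: [  20.     -3.69 -152.5 ]
100 at x=20: [ 20.    -3.8  -82.32]
150 at x=20: [ 20.    -3.87 -34.24]
200 at x=20: [20.   -3.95 13.83]
298 at x=20: [ 20.    -4.09 108.05]
```

Request:
{"fn": "play_rows", "kwargs": {
  "series": [
    [0.001,-0.003,0.0075,0.015,-0.004,-0.004,0.05],
    [0.001,-0.0045,0.0085,0.01,-0.002,-0.002,0.05]
  ]
}}

```text
clock: 16.85
position: [471.7, -281.6, 37.1]
ee_rot: [-0.592, 0.659, -0.342, 0.313]
contact_force: [-12.5, 2.8, 7.3]
gripper_width: 62.6
```

```bash
python3 - <<'E'
from held import *
stg("g2.json"); 
for im in("top","side"): cv2.imwrite(f"pics/p_{im}.png",cv2.cvtColor(get_image(im)["color"],4))
stg("g2.json")
E
```

```text
stage x,y,z of origin -87.81113416822294 1.1316444008497566 57.01430876548174 lean 91.58345176277335 yaw err -0.007299049493863674 roll -0.007799724353408255 F x,y,z -12.686994173082152 1.6256298515554588 7.3404988014173576 w 62.62318194649065 t 16.85
tool comps of sx,sy,up [-0.01 -0.57  0.82] [-1.    0.01 -0.  ] [-0.01 -0.82 -0.57]
stage x,y,z of origin -84.42391403277641 0.47379970965086216 56.33844405535933 lean 91.09904953755857 yaw err -0.005605515797068611 roll -0.005978059434983807 F x,y,z -8.049294147070404 1.4303512354313317 4.85601700656455 w 62.77014626217771 t 16.95
tool comps of sx,sy,up [-0.01 -0.56  0.83] [-1.    0.01 -0.  ] [-0.01 -0.83 -0.56]
```

The push works: the tile crept forward while the target held, so its lead is now under the clip noses. I'll keep going.

Request:
{"fn": "play_rows", "kwargs": {
  "series": [
    [0,-0.002,0.008,0.022,-0.004,-0.003,0.05],
    [0,-0.004,0.008,0.012,-0.002,-0.002,0.05]
  ]
}}

```text
clock: 17.15
position: [483.8, -283.6, 36.4]
ee_rot: [-0.591, 0.653, -0.349, 0.32]
contact_force: [-4.6, 1.2, 1.1]
gripper_width: 62.9
```

```bash
python3 - <<'E'
from held import *
stg("g2.json"); get_image("side"); get_image("top"); stg("g2.json")
E
```

```text
stage x,y,z of origin -75.97685929290017 0.08820804218435363 55.482665696438914 lean 90.27189498071508 yaw err -0.00106828593591822 roll -0.005762126577676441 F x,y,z -4.74084457502978 0.7437826600483661 1.1466657959543447 w 62.88493623040895 t 17.15
tool comps of sx,sy,up [-0.   -0.55  0.83] [-1.    0.01  0.  ] [-0.01 -0.83 -0.55]
stage x,y,z of origin -73.27636838701771 -0.21820070207258535 55.099393472310595 lean 89.942016551549 yaw err 0.0005179363493557354 roll -0.004438647185850075 F x,y,z -2.8776375748992047 0.9660250931482762 3.956879702503161 w 63.00369038141551 t 17.25
tool comps of sx,sy,up [ 0.   -0.55  0.84] [-1.  0.  0.] [-0.   -0.84 -0.55]
```

Request:
{"fn": "play_rows", "kwargs": {
  "series": [
    [0,-0.003,0.005,0,0,0,0.05],
    [0,-0.0025,0.0045,0.002,0,0,0.05]
  ]
}}

```text
clock: 17.45
position: [491.9, -284.3, 36.5]
ee_rot: [-0.591, 0.655, -0.347, 0.318]
contact_force: [-16.2, 0.3, 3.7]
gripper_width: 62.8
```

```bash
python3 - <<'E'
from held import *
stg("g2.json"); get_image("side"); get_image("top"); stg("g2.json")
E
```

```text
stage x,y,z of origin -67.79289331575208 0.26924927121716724 55.823480272250585 lean 90.63176316682001 yaw err -0.003017571098321528 roll -0.00636047452832611 F x,y,z -16.140609186941 -1.2334498367498692 3.6630676365556316 w 62.79452518048971 t 17.45
tool comps of sx,sy,up [-0.   -0.56  0.83] [-1.    0.01  0.  ] [-0.01 -0.83 -0.56]
stage x,y,z of origin -67.85340941626401 0.22896714456742018 55.786927140531205 lean 90.6448220265967 yaw err -0.0030771758374680686 roll -0.006343722113206385 F x,y,z -11.042869377253442 0.1472288217501092 5.227525944208238 w 62.55120437793879 t 17.55
tool comps of sx,sy,up [-0.   -0.56  0.83] [-1.    0.01  0.  ] [-0.01 -0.83 -0.56]
```

Request:
{"fn": "play_rows", "kwargs": {
  "series": [
    [0,-0.0025,0.008,0.015,-0.002,-0.002,0.05],
    [0,-0.004,0.008,0.01,-0.001,-0.001,0.05]
  ]
}}

```text
clock: 17.75
position: [491.6, -284.0, 37.1]
ee_rot: [-0.592, 0.66, -0.34, 0.313]
contact_force: [-22.4, 1.6, 7.2]
gripper_width: 62.9
```

```bash
python3 - <<'E'
from held import *
stg("g2.json"); get_image("side"); d=get_image("side"); stg("g2.json")
b=cv2.cvtColor(d["color"],4)
cv2.imwrite("pics/s2.png",crop(b,305,135,110,75,7))
E
```

```text
stage x,y,z of origin -67.66935671148332 0.6190188337562379 57.16148289058537 lean 91.79647232701387 yaw err -0.006558946699801435 roll -0.009564882595114954 F x,y,z -22.481900938430968 -0.5262278287868847 7.193637285366894 w 62.94788941672877 t 17.75
tool comps of sx,sy,up [-0.01 -0.57  0.82] [-1.    0.01  0.  ] [-0.01 -0.82 -0.57]
stage x,y,z of origin -67.68331415029986 0.5729193857369355 57.05624084049321 lean 91.82064982114527 yaw err -0.00644734165209597 roll -0.009639767514094844 F x,y,z -20.603507484306377 -0.02770257467899806 8.447027993952725 w 62.88722127206177 t 17.85
tool comps of sx,sy,up [-0.01 -0.57  0.82] [-1.    0.01  0.  ] [-0.01 -0.82 -0.57]
```

Request:
{"fn": "play_rows", "kwargs": {
  "series": [
    [0,0.0012,0.0005,0.02,0,0,0.05],
    [0,0.0008,0.0004,0.01,0,0,0.05],
    [0,0,0,0,0,0,0.05]
  ]
}}

```text
clock: 18.15
position: [491.7, -284.3, 36.4]
ee_rot: [-0.588, 0.654, -0.351, 0.322]
contact_force: [-2.4, -0.3, -0.9]
gripper_width: 63.0
```

```bash
python3 - <<'E'
from held import *
stg("g2.json"); to("g2.json",st0-67.7*sx+[0,0,54.8],np.pi/2,pst,.05)
E
```

```text
stage x,y,z of origin -68.22447853574374 0.2625938935904575 55.215764485983485 lean 89.89304943098176 yaw err -0.005837456076555336 roll -0.008499587648611029 F x,y,z -2.3860902809734306 -0.5380611463979331 -0.8813097242966773 w 62.9728165274909 t 18.15
tool comps of sx,sy,up [-0.01 -0.55  0.84] [-1.    0.01 -0.  ] [-0.01 -0.84 -0.55]
from [ 491.67 -284.33   36.39] to [ 492.14 -284.58   35.9 ] n 1 w [-0.   -0.   -0.01] joints [-0.21  0.76  0.    0.05 -1.39  1.66]
[[0.0002, 0.0001, 0.0007, -0.002, -0.0, -0.01, 0.05]]
```

Request:
{"fn": "play_rows", "kwargs": {
  "series": [
    [0,0.0003,0.0005,0,0,-0.01,0.05],
    [0,-0.0015,0.0035,0.006,-0.002,-0.002,0.05]
  ]
}}

```text
clock: 18.35
position: [491.9, -284.6, 36.2]
ee_rot: [-0.592, 0.651, -0.351, 0.319]
contact_force: [-13.3, -0.3, 6.7]
gripper_width: 62.5
```

```bash
python3 - <<'E'
from held import *
stg("g2.json")
E
```

```text
stage x,y,z of origin -67.8840626339375 -0.08136132530074924 55.27240508556815 lean 90.19435278177637 yaw err 0.001143003470568657 roll 0.0009226579529431067 F x,y,z -13.180764481449101 -1.556422656797304 6.702174366985804 w 62.500292987858046 t 18.35
tool comps of sx,sy,up [ 0.   -0.55  0.84] [-1. -0.  0.] [ 0.   -0.84 -0.55]
```

Request:
{"fn": "play_rows", "kwargs": {
  "series": [
    [0,0,0,0,0,0,0.07],
    [0,0,0,0,0,0,0.0854],
    [0,0,0,0,0,0,0.0854],
    [0,0,0,0,0,0,0.0854],
    [0,-0.0084,-0.0055,0,0,0,0.0854],
    [0,-0.0168,-0.011,0,0,0,0.0854],
    [0,-0.0168,-0.011,0,0,0,0.0854],
    [0,-0.021,-0.014,0,0,0,0.0854],
    [0,-0.01,-0.035,0,0,0,0.0854],
    [0,-0.005,-0.04,0,0,0,0.0854]
  ]
}}

```text
clock: 19.35
position: [442.7, -279.3, 165.6]
ee_rot: [-0.593, 0.648, -0.353, 0.322]
contact_force: [0.4, -0.2, 0.5]
gripper_width: 85.4
```

Request:
{"fn": "play_rows", "kwargs": {
  "series": [
    [-0.035,-0.01,-0.03,0,0,0,0.0854],
    [-0.045,-0.01,-0.02,0,0,0,0.0854],
    [-0.045,-0.005,-0.02,0,0,0,0.0854],
    [-0.045,0,-0.02,0,0,0,0.0854],
    [-0.045,0,-0.01,0,0,0,0.0854],
    [-0.045,0,0,0,0,0,0.0854],
    [-0.045,0,0,0,0,0,0.0854],
    [0,0,0,0,0,0,0.0854]
  ]
}}

```text
clock: 20.15
position: [398.4, 40.0, 253.8]
ee_rot: [-0.588, 0.644, -0.361, 0.331]
contact_force: [-1.2, -0.2, 0.3]
gripper_width: 85.5
```

```bash
python3 - <<'E'
from held import *
s=read_state(); print(s["position"],s["contact_force"],s["clock"])
T=get_image("top");S=get_image("side")
t=cv2.cvtColor(T["color"],4); b=cv2.cvtColor(S["color"],4)
cv2.imwrite("pics/f_top.png",t); cv2.imwrite("pics/f_side.png",b)
x=crop(t,440,165,60,100,6); y=crop(b,310,140,85,75,5)
x=x[:600]; y=cv2.copyMakeBorder(y,0,x.shape[0]-y.shape[0],0,0,0)
cv2.imwrite("pics/f.png",np.hstack([x,y])); print(np.hstack([x,y]).shape)
# rear edge / sides of tile in top view
im=cv2.cvtColor(t,6).astype(float); print(im[225:270,478].astype(int)); print(im[235,455:505].astype(int))
E
```

```text
[398.41  40.03 253.84] [-1.18 -0.17  0.28] 20.15
(600, 785, 3)
[173 173 173 172 172 172 173 172 172 173 172 172 172 171 172 173 172 172
 173 172 167 165 171 172 174 170 145 115 118 122 122 124 125 126 129 130
 131 133 132 132 126 121 120 123 123]
[112 112 110 104 103  95  66  54  53  60 110 163 173 173 174 173 172 172
 172 173 172 172 173 172 173 173 172 172 173 171 173 172 172 173 173 172
 168 145 139 165 172 162 140 131 131 131 131 123 112 109]
```

View pics/f.png

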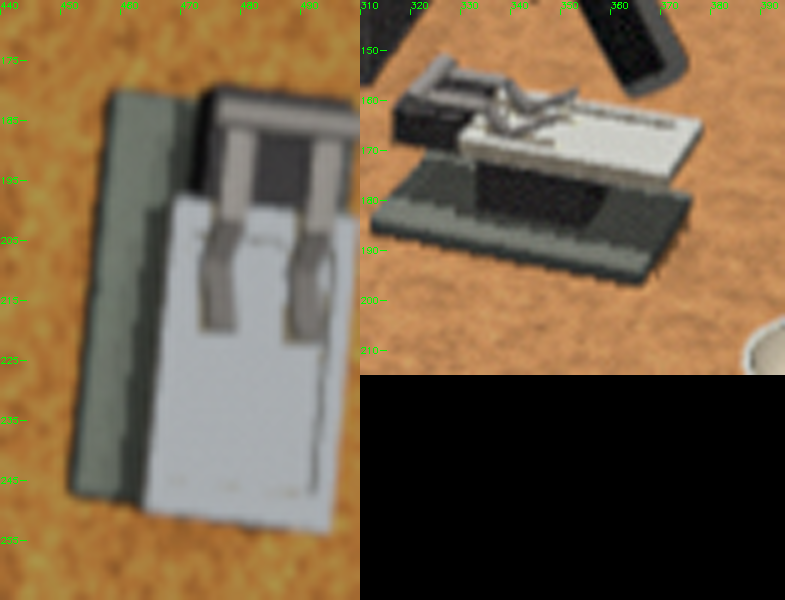

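```bash
python3 - <<'E'
from held import *
T=get_image("top"); im=cv2.GaussianBlur(cv2.cvtColor(cv2.imread("pics/f_top.png"),6).astype(float),(0,0),.8)
f=lambda P:np.array([(P-st0)@sx,(P-st0)@sy])
def sub(l,lo,hi,s):
    seg=s*np.diff(l)[lo:hi]; k=seg.argmax(); a=max(k-2,0); w=seg[a:k+3].clip(0); return lo+a+(w*np.arange(len(w))).sum()/w.sum()+.5
for u in(464,468,472,476,480,484,488,492):
    v=sub(im[:,u],240,262,-1); print("rear",u,round(v,2),f(atz(T,u,v,59)))
for v in(215,220,225,230,235,240,245):
    L=sub(im[v],455,475,1); print("left",v,round(L,2),f(atz(T,L,v,59)), "right",[f(atz(T,sub(im[v],490,505,-1),v,59))])
E
```

```text
rear 464 260.83 [-88.45  28.38]
rear 468 250.14 [-65.52  22.3 ]
rear 472 250.45 [-65.17  14.04]
rear 476 250.78 [-64.88   5.79]
rear 480 251.18 [-64.71  -2.48]
rear 484 251.53 [-64.44 -10.73]
rear 488 252.12 [-64.7  -19.03]
rear 492 252.82 [-65.15 -27.35]
left 215 467.07 [ 6.95 31.15] right [array([ 14.64, -33.42])]
left 220 466.37 [-3.61 31.58] right [array([  4.12, -33.34])]
left 225 466.1 [-14.06  31.16] right [array([ -6.38, -33.23])]
left 230 465.47 [-24.57  31.46] right [array([-16.86, -33.14])]
left 235 465.11 [-35.    31.21] right [array([-27.26, -33.61])]
left 240 464.47 [-45.49  31.53] right [array([-37.76, -33.1 ])]
left 245 464.07 [-55.9   31.36] right [array([-48.16, -33.33])]
```

The final picture shows the tile under both clips, its front at row 198-200 against the block. In the top view both clips lie inside the border, and in the side view the tile lies flat. I'll finish with a numeric check of clip lift and disturbance, then hand in.

```bash
python3 - <<'E'
from held import *
S=get_image("side")
for y in(15,-15):
  for q in(0,.06,.13):
    r=np.array([-75,-5]); z=70+r[1]*np.cos(q)-r[0]*np.sin(q); x=74+r[0]*np.cos(q)+r[1]*np.sin(q)
    print(y,q,proj(S,[st0+x*sx+y*sy+[0,0,z]]))
for n in("top","side"):
    a=cv2.imread(f"pics/{n}0.png");b=cv2.imread(f"pics/f_{n}.png"); m=(cv2.GaussianBlur(cv2.absdiff(a,b),(0,0),2).max(2)>35).astype(np.uint8)
    k,_,st,_=cv2.connectedComponentsWithStats(m); print(n,[tuple(int(v) for v in s) for s in st[1:] if s[4]>60])
s=read_state(); print(s["position"],s["contact_force"],s["clock"])
E
```

```text
15 0 [[348.63 164.68]]
15 0.06 [[348.75 163.07]]
15 0.13 [[348.76 161.15]]
-15 0 [[352.47 159.78]]
-15 0.06 [[352.6  158.19]]
-15 0.13 [[352.63 156.3 ]]
top [(42, 102, 341, 378, 64866), (462, 197, 39, 58, 1008), (0, 398, 23, 36, 616), (362, 439, 27, 41, 570), (304, 444, 24, 36, 520), (326, 466, 34, 14, 387)]
side [(273, 0, 70, 57, 1800), (319, 38, 29, 19, 194), (312, 44, 80, 132, 4837), (557, 185, 28, 65, 1042), (582, 188, 31, 50, 1006), (618, 219, 22, 7, 89), (270, 228, 41, 31, 437), (245, 236, 395, 244, 25457), (532, 267, 34, 34, 683), (557, 306, 80, 31, 1384)]
[397.62  35.69 252.97] [-0.   -0.26 -1.2 ] 20.35
```

```bash
python3 -c "
from bench import *
print(job_done())"
```

```text
the job is handed in; nothing more can be done
None
```

The tile is loaded on the stage and the job is handed in at about 20.4 s of the 66 s allowed. I drew the tall tile from the wooden rack, stood it on the rest with the bordered face outward and let go. I then regripped it by its long edges, slid it under both clips to the stop, released it and moved the arm clear.

**Last checks:**
- **Home and square:** the tile's rear edge is at stage x ≈ -64.9 mm (home is -65). It is square to the stage, with its midline about 1 mm to the right.
- **Clips:** both clip tips in the side view match the snapped-down lift (0.06 rad): 163.0 px against 163.1 for the left clip, 158.6 against 158.2 for the right.
- **Arm:** touching nothing, with wrist force about 1 N.

**Checks that disagreed or were inconclusive:**
- **Position from the arm:** the arm's own estimate put the tile about 2.8 mm short of home. It would go no further under a 22 N push, and the camera shows it home, so I trusted the camera.
- **Clip resistance:** entering the clips met up to about 19 N, more than I expected, and briefly tilted the tile by just under 2°. I levelled it before release.
- **Other objects:** the before/after image comparison was swamped by the moving arm and its shadow, so it does not prove that nothing else moved. I planned every path clear of the other things, but did not check each one afterwards.

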